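# Clamp the sample tray and seal the pots

## Robot

A 6-joint arm with a two-finger parallel gripper is mounted at the origin on the work surface. World frame = base frame: x ahead of the robot, y to its left, z up, the work surface at z = 0. Lengths are in m, angles in rad, forces in N, time in s.
With the tool pointing down it reaches from about 0.225 to 0.875 m from the base axis. Payload 3.4 kg.
Tool frame: the origin (TCP) lies midway between the tips of the shut fingers; the grasp point (between the pads) lies 19 mm behind it (manip.grip_point_offset is the distance from the TCP to the grasp point, in m); z points along the fingers, y is the line along which they close (so a half turn about z gives the same grasp; the last joint's range is limited). The gripper opens to 85 mm and grips with 20 to 120 N. Pads are 22 mm wide; open, the fingers measure 114 mm over their backs; the gripper's body (76 mm by 85 mm) begins 54 mm behind the grasp point. The pads swing forward as they close: fully open they stand 13 mm farther back than shut.
Start: joints at [1.099, 0.276, 1.505, -0, 1.361, -0.121], TCP at [0.198, 0.54, 0.231] pointing down, gripper open.
Joint ranges: [-2.89, 2.89], [-0.75, 2.08], [0.22, 2.7], [-1.18, 4.32], [0.11, 2.71], [-2.7, 2.7]. Speed limits (rad/s): [2.57, 2.57, 3.14, 3.14, 3.14, 3.14].

## Interface

Orientations are given as a unit quaternion [w, x, y, z].
In Python, from rig import manip gives the robot as it stands.
- The arm moves only by the shell command python3 -m handwheel 'ROWS' [FORCE]. ROWS is JSON, a list of rows, each an object with "translation": the shift along the tool's x, y, z in m, a list of three; "angular": the turn, a rotation vector about the tool's x, y, z in degrees, a list of three; "hand": the closure, from 0 (fully open) to 1 (shut). A call has 1 to 10 rows; each row shifts and turns the commanded pose from where the row before left it, along the tool's axes as they then stand; what a row does not reach is not made up. A row lasts 1/12 s, in which the tool goes at most 41.7 mm and 7.16 degrees, less where a joint would pass 70% of its speed; a pose out of reach is approached as far as the arm can. A call with a gripper value outside its range is refused whole. The fingers move at their own pace and stop on an object; FORCE is the grip in N (left out, the last holds). Time passes only in rows, so rows that do not move let the fingers close. It gives the time, the measured TCP pose, the force, the opening and the grip force at its end, in the units of the state.
- manip.get_state(): the state, without advancing time (a new reading comes with each control period).
- manip.get_image(name): name is "side" or "top" or "wrist"; returns the picture (384x512x3 uint8, red, green, blue); there is no depth.
- manip.camera_info(name): a dict with "camera_matrix" (3x3 intrinsics, pixels), "eye" and "orientation" of the camera in the world; the wrist camera has in their place "tool_from_camera" (4x4, takes a point from camera to tool coordinates, whose origin is the TCP and whose axes are the flange's). Camera axes: x right, y down, z forward; pixel columns grow to the right and rows downward; lengths in m; the calibration is good to about 2 mm. A picture is of the moment at which its call begins: read the wrist's pose just before it. camera_info takes no time and is no camera call.
- manip.sign_off(): hands the job in; it is judged then, once.
The state is a dict: "clock": time; "qpos": joint angles; "qd": joint speeds; "effort": joint torques, N m; "position": TCP position; "ee_rot": TCP orientation; "contact_force": force on the tool from outside, world axes, zero at the start; "moment": the same for the moment, N m; "width": finger opening in m; "gripper_force": force on a finger pad.
Only numpy, scipy, OpenCV 4.12 (cv2) and the standard library are available. Lean on these libraries where they do the work, as an engineer would, in place of code of your own. Each camera call takes 0.05 s, during which the arm holds its last target. There are 200 camera calls.

## Task

Slide the blue tray by its orange tab back under the bench clamp, square against the metal stop and centred under the screw, and stand every amber sample pot in it, one to a cell. Slide the clamp's red jaw down by pressing close to the bar until it tilts and binds on the tray's metal block, let go of it, then screw its black handle tight with a good full turn clockwise. Only when the tray is clamped, press every green lid fully home, and leave the flask, the beaker and the tip box alone.

Things in the scene. Friction and masses are not known exactly. Their poses are not given: they have to be found in the camera images.
- station: Bench clamp, bolted down. Origin on the bench (z = 0) right under the screw's axis; +x points from the screw to the upright bar. An aluminium stop, 170 mm long in y, 22 mm high, has its flat front face at x = +62 mm. The red jaw reaches from bar to screw, its underside 60 mm or more above the bench, 20 to 42 mm wide. A thin grey mat flush with the bench marks the tray's place.
- jaw_slide (a joint): Jaw's slide on the bar, m: 0 at the top of its travel (starts at 0 to 0.018), grows as it moves down, at most 0.065. It stays where it is left: about 6 N pushes it down, about 12 N up. The pad meets the tray's block at about 0.042 minus 0.0008 times the screw angle.
- jaw_tilt (a joint): Tilt of the jaw on the bar, rad: 0 level (a stop), grows as the pad end is forced up, at most 0.12; spring 20 N m/rad. Once the pad is on the block, pressing on at push_spot (15 to 25 N in all) tilts the jaw; let go, it stays tilted, bound on the bar. 0.012 or more when let go is bound, 0.02 to 0.05 usual. Pressing above the screw does not tilt it.
- screw (a joint): Turn of the clamp's handle, rad: starts at 0 to 0.6, grows clockwise seen from above, at most 16; friction 0.06 N m. One turn drives the pad 5 mm out of the jaw, and one full turn after binding makes it tight; another does no harm (the jaw creeps up the bar, the pad still pressing).
- push_spot (a point): Where to press the jaw down: middle of the top face of its red block (34 x 36 mm) beside the bar, 34 mm from the bar's centre towards the screw (bar 10 x 20 mm, top 138 mm above the bench). Where the jaw binds, the bar rises 52 mm above this face; the handle rises 47 mm above it, 71 mm away. Its z axis is the jaw's up.
- handle (a point): Centre of the black bulbous handle, on the screw's axis: 32 mm in diameter at this height, thinner above and below (18 mm each way). It stays at this height on the jaw as it turns. The jaw's top face is 30 mm below this point.
- pad: Black round pressure pad under the jaw, 26 mm in diameter, 8 mm thick, origin at the centre of its underside.
- tray: Blue tray, 0.7 kg, loose. Origin under its centre; 124 mm in x, 220 in y; floor 5 mm thick, walls up to 12 mm. In its middle a metal block, 116 (x) by 60 mm (y), top at z = 34 mm, for the clamp. Home: origin on the station's origin, same x axis, back wall (x = +62 mm) against the stop. Starts 30 to 60 mm short of the stop, up to 50 mm to a side, turned up to 0.25 rad.
- tab (a point): Middle of the top edge of the tray's orange upright tab, 12 mm thick (tray x), 50 mm wide (y), top 44 mm above the bench, at x = -98 mm in the tray's frame; it stands on a tongue 5 mm thick, 30 mm clear of the tray's wall. Pinch it to slide the tray.
- cell0 (a point): Floor centre of one of the tray's four square cells, 56 mm wide inside, walls 7 mm above this floor; at x = -30, y = -78 mm in the tray's frame.
- cell1 (a point): Floor centre of one of the tray's four square cells, 56 mm wide inside, walls 7 mm above this floor; at x = 30, y = -78 mm in the tray's frame.
- cell2 (a point): Floor centre of one of the tray's four square cells, 56 mm wide inside, walls 7 mm above this floor; at x = -30, y = 78 mm in the tray's frame.
- cell3 (a point): Floor centre of one of the tray's four square cells, 56 mm wide inside, walls 7 mm above this floor; at x = 30, y = 78 mm in the tray's frame.
- pot0: Amber sample pot, 0.12 kg, or None if absent. Origin at the centre of its underside; 46 mm in diameter, body 44 mm high; above it the green lid (42 mm in diameter, 8 mm thick), whose top is at 60 mm when proud and 52 mm when home. Grip the amber body; any cell will do.
- pot1: Amber sample pot, 0.12 kg, or None if absent. Origin at the centre of its underside; 46 mm in diameter, body 44 mm high; above it the green lid (42 mm in diameter, 8 mm thick), whose top is at 60 mm when proud and 52 mm when home. Grip the amber body; any cell will do.
- pot2: Amber sample pot, 0.12 kg, or None if absent. Origin at the centre of its underside; 46 mm in diameter, body 44 mm high; above it the green lid (42 mm in diameter, 8 mm thick), whose top is at 60 mm when proud and 52 mm when home. Grip the amber body; any cell will do.
- pot3: Amber sample pot, 0.12 kg, or None if absent. Origin at the centre of its underside; 46 mm in diameter, body 44 mm high; above it the green lid (42 mm in diameter, 8 mm thick), whose top is at 60 mm when proud and 52 mm when home. Grip the amber body; any cell will do.
- lid0 (a joint): Push-in lid of pot0, m: 0 to 0.001 (proud, as at the start), 0.008 fully home on its rim; grows as it is pressed. Stays where it is left; about 8 N moves it. None if absent.
- lid1 (a joint): Push-in lid of pot1, m: 0 to 0.001 (proud, as at the start), 0.008 fully home on its rim; grows as it is pressed. Stays where it is left; about 8 N moves it. None if absent.
- lid2 (a joint): Push-in lid of pot2, m: 0 to 0.001 (proud, as at the start), 0.008 fully home on its rim; grows as it is pressed. Stays where it is left; about 8 N moves it. None if absent.
- lid3 (a joint): Push-in lid of pot3, m: 0 to 0.001 (proud, as at the start), 0.008 fully home on its rim; grows as it is pressed. Stays where it is left; about 8 N moves it. None if absent.
- flask: Bystander: clear culture flask lying flat, 75 x 45 x 36 mm, with a blue cap; origin under its centre.
- beaker: Bystander: glass beaker, 70 mm in diameter, 80 mm high; origin under its centre.
- tipbox: Bystander: blue pipette-tip box with clear lid, 120 x 80 x 63 mm; origin under its centre.

How it is judged:
By the outcome, as a careful person would: the job done as asked, in the order asked, and still so for the second after the job is handed in, with the robot touching nothing.
Of pot0, pot1, pot2, pot3 only 2 to 4 are there at a start; the rules pass over those that are not, and their reading is None.
At some moment in a run one of pot0, pot1, pot2, pot3 may be knocked a few centimetres aside while the robot is not near it.
It also fails if it takes over 210 s, if anything falls off the work surface, if the arm or the gripper's body presses on something with over 40 N, if the wrist force passes 120 N, or if a joint passes its speed limit or range.

## Working session

There is one attempt and no reset: what is moved stays moved. The work goes in short steps, Python scripts to look and compute and a shell command to move; the robot and the scene stay as the last step left them, time stands still between calls to the robot, and variables do not carry over. Pictures are saved under pics/ and viewed, at most 14 in all, crops included, and the job is handed in when it is done.

```bash
mkdir -p pics; ls
cat > h.py <<'E'
import numpy as np, cv2
from scipy.spatial.transform import Rotation as R
from rig import manip
def rot(q): return R.from_quat([q[1],q[2],q[3],q[0]]).as_matrix()
def cam(name,st=None):
    i=manip.camera_info(name);K=np.array(i["camera_matrix"])
    if name=="wrist":
        T=np.eye(4);T[:3,:3]=rot(st["ee_rot"]);T[:3,3]=st["position"];T=T@np.array(i["tool_from_camera"])
        return K,T[:3,3],T[:3,:3]
    o=np.array(i["orientation"]);M=o if o.shape==(3,3) else rot(o)
    return K,np.array(i["eye"]),M
def ray(c,uv,z):
    K,e,M=c;d=M@np.linalg.inv(K)@np.array([uv[0],uv[1],1.]);return e+d*(z-e[2])/d[2]
def proj(c,p):
    K,e,M=c;q=K@(M.T@(np.array(p)-e));return q[:2]/q[2]
def shot(name,fn=None):
    st=manip.get_state();im=manip.get_image(name)[...,::-1].copy()
    if fn: cv2.imwrite("pics/"+fn,im)
    return im,cam(name,st),st
E
python3 - <<'E'
from h import *
a,ca,st=shot("top","top0.png");b,cb,_=shot("side","side0.png");w,cw,_=shot("wrist")
cv2.imwrite("pics/c0.png",np.hstack([cv2.resize(a,(400,300)),cv2.resize(b,(400,300))]))
print(manip.camera_info("top"),manip.camera_info("side"),manip.camera_info("wrist"),st)
E
```

```text
pics
{'camera_matrix': array([[421.78641254,   0.        , 255.05416577],
       [  0.        , 421.78641254, 192.04585572],
       [  0.        ,   0.        ,   1.        ]]), 'eye': array([0.26698061, 0.00769386, 1.51380052]), 'orientation': array([ 0.07120882, -0.68898391,  0.71768929, -0.07178129])} {'camera_matrix': array([[478.59098532,   0.        , 243.81783702],
       [  0.        , 478.59098532, 189.66996989],
       [  0.        ,   0.        ,   1.        ]]), 'eye': array([ 0.13799815, -1.08563504,  1.12179165]), 'orientation': array([-0.41379574,  0.89068567, -0.17039308,  0.08011449])} {'camera_matrix': array([[309.9269773 ,   0.        , 253.26563822],
       [  0.        , 309.9269773 , 192.40891522],
       [  0.        ,   0.        ,   1.        ]]), 'tool_from_camera': array([[-1.13716158e-03, -9.60593754e-01, -2.77953857e-01,
         7.12068932e-02],
       [ 9.99999340e-01, -1.13854231e-03, -1.56443967e-04,
        -7.98725111e-04],
       [-1.66183128e-04, -2.77953851e-01,  9.60594414e-01,
        -1.42334193e-01],
       [ 0.00000000e+00,  0.00000000e+00,  0.00000000e+00,
         1.00000000e+00]])} {'clock': 0.0, 'qpos': array([ 1.09903871e+00,  2.76616071e-01,  1.50615894e+00,  8.58755347e-06,
        1.36067826e+00, -1.20975621e-01]), 'qd': array([-7.07848652e-05, -4.54409713e-04,  1.46384322e-03, -9.93374716e-05,
        1.46325392e-03,  3.28530602e-04]), 'effort': array([ 2.74048878e-03, -4.16778266e+01, -2.45813853e+01,  4.86433123e-05,
        1.12314970e-02, -2.57628227e-05]), 'position': array([0.19733418, 0.53951193, 0.2304174 ]), 'ee_rot': array([-2.75709852e-04,  1.74493962e-01,  9.84657804e-01, -8.88525930e-04]), 'contact_force': array([ 0.13691021,  0.19434213, -0.68391417]), 'moment': array([-0.02777617,  0.00958818, -0.0063893 ]), 'gripper_force': 0.0, 'width': 0.08562921188346515}
```

View pics/top0.png

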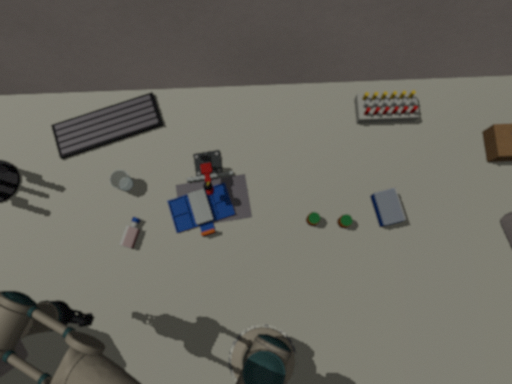

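View pics/side0.png

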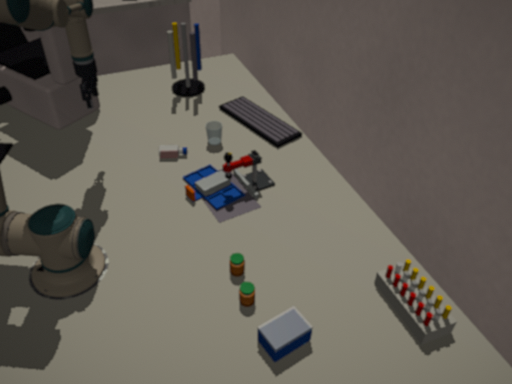

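Two pots at about (314,218) and (345,221) in the top view; tray near (200,207) with its tab at (208,232), red jaw at (206,168–190), flask at (131,233), beaker at (124,182), tip box at (389,207). Now coarse positions.

Run:
```python
from h import *
a=cv2.imread("pics/top0.png");c=cam("top")
hsv=cv2.cvtColor(a,cv2.COLOR_BGR2HSV)
def blobs(lo,hi,z,n,mn=6):
    m=cv2.inRange(hsv,lo,hi);k,l,s,ce=cv2.connectedComponentsWithStats(m)
    for i in range(1,k):
        if s[i,4]>=mn: print(n,s[i,4],ce[i].round(1),ray(c,ce[i],z)[:2].round(3))
blobs((45,120,40),(75,255,255),.056,"lid")
blobs((108,150,60),(125,255,255),.008,"blue")
blobs((0,200,90),(4,255,255),.09,"red")
blobs((5,150,90),(20,255,255),.044,"orange")
for n,p,z in [("flask",(131,233),.03),("beaker",(124,182),.05),("tip",(389,207),.06),("bar",(206,157),.13),("handle",(208,187),.1),("block",(200,207),.034),("stopL",(195,178),.02),("stopR",(234,182),.02)]: print(n,ray(c,p,z)[:2].round(3))
cr=cv2.resize(a[130:260,100:270],None,fx=4,fy=4,interpolation=cv2.INTER_CUBIC);cv2.imwrite("pics/crop0.png",cv2.convertScaleAbs(cr,alpha=1.5))
# wrist camera axis offset
cw=cam("wrist",manip.get_state());print(cw[1],cw[2][:,2])
```

```text
lid 82 [313.6 217.9] [ 0.466 -0.2  ]
lid 84 [345.7 220.2] [ 0.453 -0.311]
blue 497 [220.2 203.2] [0.54  0.128]
blue 597 [181.9 213.6] [0.508 0.267]
blue 49 [376.5 209.8] [ 0.493 -0.435]
blue 12 [135.5 219.5] [0.493 0.434]
blue 65 [206.7 225.6] [0.46  0.179]
red 99 [206.2 169.9] [0.645 0.168]
orange 7 [207.6 181.1] [0.616 0.168]
orange 35 [207.7 232.1] [0.433 0.171]
flask [0.442 0.443]
beaker [0.623 0.466]
tip [ 0.493 -0.464]
bar [0.68  0.163]
handle [0.582 0.161]
block [0.525 0.198]
stopL [0.635 0.217]
stopR [0.614 0.075]
[0.13036852 0.56353116 0.37298164] [ 0.2603994  -0.09686365 -0.96062979]
```

View pics/crop0.png

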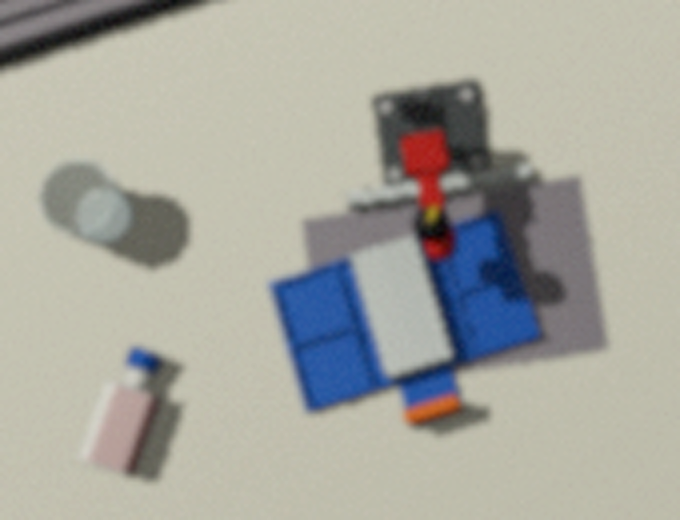

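Station yaw is about +0.15 and the tray is turned a little further. The wrist camera goes over the station.

```bash
python3 -m handwheel '[{"translation":[-0.032,-0.021,-0.004],"angular":[0,0,0],"hand":0},{"translation":[-0.032,-0.021,-0.004],"angular":[0,0,0],"hand":0},{"translation":[-0.032,-0.021,-0.004],"angular":[0,0,0],"hand":0},{"translation":[-0.032,-0.021,-0.004],"angular":[0,0,0],"hand":0},{"translation":[-0.032,-0.021,-0.004],"angular":[0,0,0],"hand":0},{"translation":[-0.032,-0.021,-0.004],"angular":[0,0,0],"hand":0},{"translation":[-0.032,-0.021,-0.004],"angular":[0,0,0],"hand":0},{"translation":[-0.032,-0.021,-0.004],"angular":[0,0,0],"hand":0},{"translation":[-0.032,-0.021,-0.004],"angular":[0,0,0],"hand":0},{"translation":[-0.032,-0.021,-0.004],"angular":[0,0,0],"hand":0}]'
python3 -m handwheel '[{"translation":[-0.03,-0.021,-0.005],"angular":[0,0,0],"hand":0},{"translation":[-0.03,-0.021,-0.005],"angular":[0,0,0],"hand":0},{"translation":[0,0,0],"angular":[0,0,-7],"hand":0},{"translation":[0,0,0],"angular":[0,0,-7],"hand":0},{"translation":[0,0,0],"angular":[0,0,-7],"hand":0},{"translation":[0,0,0],"angular":[0,0,-7],"hand":0},{"translation":[0,0,0],"angular":[0,0,0],"hand":0},{"translation":[0,0,0],"angular":[0,0,0],"hand":0}]'
python3 - <<'E'
from h import *
a,c,s=shot("wrist","w1.png");print(s["position"],s["ee_rot"],s["qpos"].round(2))
E
```

```text
clock: 0.98
position: [0.4265, 0.2311, 0.2714]
ee_rot: [-0.0, 0.174, 0.985, 0.0]
contact_force: [0.4, 0.9, 0.1]
width: 0.0854
gripper_force: 0.0
clock: 1.65
position: [0.4677, 0.1727, 0.2811]
ee_rot: [-0.0, -0.067, 0.998, 0.0]
contact_force: [-0.4, 0.5, 0.5]
width: 0.0857
gripper_force: 0.0
[0.46772575 0.17267699 0.28106231] [-2.49192005e-04 -6.72737201e-02  9.97734526e-01  1.51121320e-05] [ 0.21  0.13  1.57  0.    1.44 -1.49]
```

View pics/w1.png

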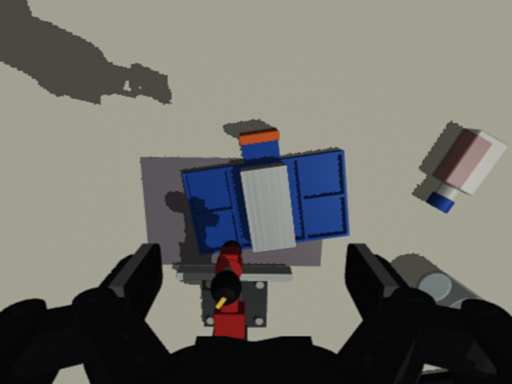

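The wrist view shows the tray with corners about (182,172), (343,150), (348,235), (201,253), the tab at (258,136), the stop from (175,268) to (292,270) and the handle at (226,288). I'll fit edges from these.

```bash
cat > fit.py <<'E'
from h import *
def line_rows(mask_row_fn,us): pass
def tray_fit(a,c,box):
    hsv=cv2.cvtColor(a,cv2.COLOR_BGR2HSV)
    m=cv2.inRange(hsv,(105,120,25),(130,255,255));x0,y0,x1,y1=box
    z=np.zeros_like(m);z[y0:y1,x0:x1]=m[y0:y1,x0:x1]
    z=cv2.morphologyEx(z,cv2.MORPH_CLOSE,np.ones((5,5)))
    return z
E
python3 - <<'E'
from fit import *
a=cv2.imread("pics/w1.png");c=cam("wrist",manip.get_state())
m=tray_fit(a,c,(170,120,365,262))
P=np.argwhere(m>0)[:,::-1]
h=cv2.convexHull(P.astype(np.int32))
# far edges: left edge (x min per row), right edge, in world
W=lambda pts,z:np.array([ray(c,p,z)[:2] for p in pts])
def fl(pts,z):
    w=W(pts,z);vx,vy,x,y=cv2.fitLine(w.astype(np.float32),cv2.DIST_HUBER,0,1e-4,1e-4).ravel();
    return np.array([x,y]),np.array([vx,vy])
L=[];Rr=[]
for r in range(178,232):
    k=np.where(m[r])[0]
    L.append((k.min()-.5,r));Rr.append((k.max()+.5,r))
T=[]
for u in list(range(190,236))+list(range(288,338)):
    k=np.where(m[:,u])[0]; T.append((u,k.min()-.5))
B=[]
for u in list(range(300,342)):
    k=np.where(m[:,u])[0]; B.append((u,k.max()+.5))
for n,p in (("L",L),("R",Rr),("T",T),("B",B)):
    o,d=fl(p,.012);print(n,o.round(4),d.round(4),np.degrees(np.arctan2(d[1],d[0])).round(2))
# mat and stop
g=cv2.cvtColor(a,cv2.COLOR_BGR2GRAY).astype(int)
for u in (182,190,198,255,265,275,285): print(u,g[258:290,u])
for r in (262,266,270,274,278): print(r,g[r,168:190],g[r,284:300])
cv2.imwrite("pics/crop1.png",cv2.resize(a[120:345,130:365],None,fx=2.5,fy=2.5,interpolation=cv2.INTER_CUBIC))
E
```

```text
L [0.5553 0.0942] [0.9586 0.2847] 16.54
R [0.5145 0.3105] [0.9612 0.2759] 16.01
T [0.4684 0.1874] [ 0.2711 -0.9626] -74.27
B [0.5709 0.2843] [ 0.2908 -0.9568] -73.1
182 [ 34  36  36  37  37  38  41  48  45  44  43  44  44  45  67 116 128 126
 123 126 129 121  82  97 151 161 161 159 159 159 159 159]
190 [ 37  37  38  37  36  37  47  61  49  44  45  45  45  46  50  62  65  64
  64  65  66  64  66  72  69  69  98 151 161 158 159 159]
198 [ 38  37  39  36  38  36  45  56  45  44  44  45  47  45  49  60  66  63
  65  65  65  65  66  72  71  72  99 153 163 160 159 161]
255 [ 87  86  89  87  80  53  38  48  59  47  44  44  43  42  43  76 134 146
 143 140 143 148 134  59  21  41  61  69  63  49  43  43]
265 [ 88  89  88  89  90  80  47  42  57  47  43  43  45  44  43  73 131 147
 143 141 143 146 135  69  37  38  37  41  41  42  42  43]
275 [ 88  88  89  87  88  78  46  41  53  46  43  44  44  44  42  68 125 147
 145 142 141 143 146 146 157 160 158 157 158 159 159 158]
285 [ 90  90  90  90  91  83  63  58  58  46  42  44  44  44  42  64 115 146
 146 141 142 142 144 146 157 160 158 158 158 159 159 159]
262 [84 86 86 84 74 62 73 78 68 50 46 45 45 38 37 37 37 38 37 37 37 38] [91 91 89 89 90 90 89 90 89 90 90 91 91 91 91 92]
266 [161 162 163 145  98  72  70  73  73  76  70  59  47  45  45  47  47  50
  51  50  50  50] [ 55  58  64  63  66  87 125 141 143 142 140 142 140 142 141 141]
270 [159 159 158 161 161 160 152 137  99  64  45  44  43  44  44  44  45  44
  45  46  46  46] [ 45  44  43  44  42  44  66 118 157 161 159 159 159 159 158 159]
274 [160 159 158 158 159 160 158 145 129 138 147 146 146 146 128  82  63  65
  65  65  65  64] [115 115 113 113 111 112 110 117 140 159 159 160 159 159 159 158]
278 [159 158 159 158 159 158 159 154 146 149 148 146 148 147 129  79  61  64
  65  65  65  64] [141 142 143 141 143 142 141 138 142 156 159 158 159 158 158 158]
```

View pics/crop1.png

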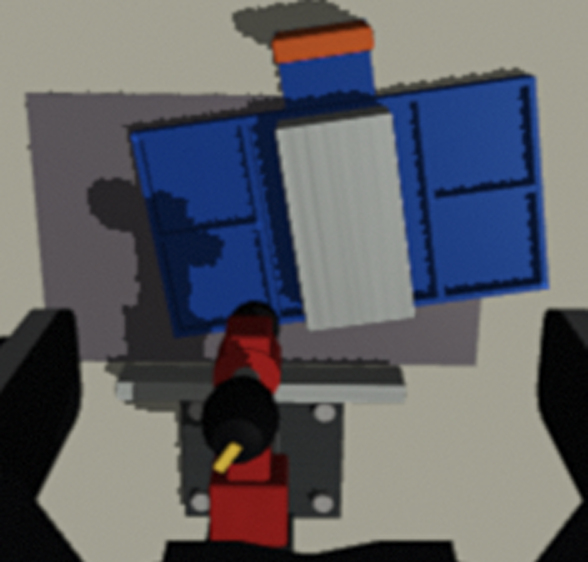

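The stop's front top edge runs from about (177,272.2) to (292,273.7). The mat's left edge goes from (140,157) to (149,265). The jaw's pad is at (232,246) and the handle at (226,288).

Run:
```python
from fit import *
a=cv2.imread("pics/w1.png");c=cam("wrist",manip.get_state())
l=ray(c,(177,272.2),.022);r=ray(c,(292,273.7),.022);d=l-r;print("stop",l.round(4),r.round(4),np.linalg.norm(d[:2]),"yaw",np.degrees(np.arctan2(-d[0],d[1])))
ml=[ray(c,p,0) for p in ((140.3,157),(149,264.5))];d=ml[1]-ml[0];print("mat left edge",ml[0].round(4),ml[1].round(4),np.degrees(np.arctan2(d[1],d[0])))
mt=[ray(c,p,0) for p in ((141,157),(240,158.5))];d=mt[0]-mt[1];print("mat top yaw",np.degrees(np.arctan2(d[1],d[0])))
mb=[ray(c,p,0) for p in ((322,265.5),)];print("mat br",mb[0].round(4))
# handle two-view
hs=cv2.cvtColor(a,cv2.COLOR_BGR2HSV)
for zz in (.125,.135,.145,.155): print(zz,ray(c,(226,286),zz)[:2].round(4))
for zz in (.06,.07,.08): print("pad",zz,ray(c,(232,246),zz)[:2].round(4))
t=cv2.imread("pics/side0.png");cv2.imwrite("pics/x.png",cv2.resize(t[140:215,170:290],None,fx=5,fy=5,interpolation=cv2.INTER_CUBIC))
# tab: orange
m=cv2.inRange(hs,(3,150,80),(20,255,255));m[200:]=0;y,x=np.where(m>0);print("orange",x.min(),x.max(),y.min(),y.max())
k=cv2.minAreaRect(np.c_[x,y].astype(np.float32));print(k)
```

```text
stop [0.6467 0.0844 0.022 ] [0.6268 0.2509 0.022 ] 0.16764405826895595 yaw -173.1823933124962
mat left edge [0.4887 0.0183 0.    ] [0.6529 0.0369 0.    ] 6.473918335944095
mat top yaw -83.2076326902905
mat br [0.6194 0.2987 0.    ]
0.125 [0.5925 0.1589]
0.135 [0.586  0.1591]
0.145 [0.5794 0.1592]
0.155 [0.5729 0.1593]
pad 0.06 [0.5758 0.1594]
pad 0.07 [0.5709 0.1595]
pad 0.08 [0.5659 0.1595]
orange 239 278 130 144
((258.66644287109375, 137.12350463867188), (9.305839538574219, 39.75132369995117), 81.57302856445312)
```

View pics/x.png

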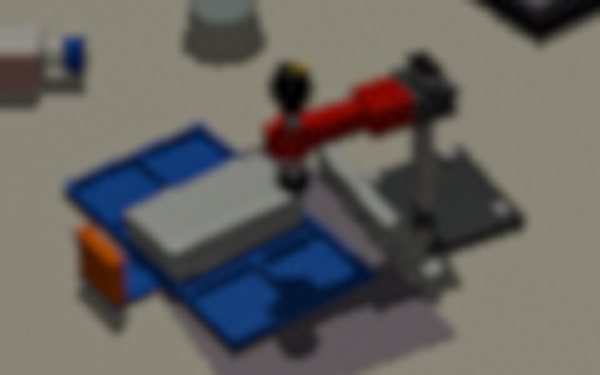

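Station: origin (0.575, 0.1605), yaw 6.7°. Tray: centre (0.530, 0.201), yaw 16.2°, so its tab is at (0.436, 0.1735). I'm turning the tool to pinch the tab.

```bash
python3 -m handwheel '[{"translation":[0.0314,0.0051,0.02],"angular":[0,0,0],"hand":0.65},{"translation":[0,0,0.02],"angular":[0,0,6.8],"hand":0.65},{"translation":[0,0,0.02],"angular":[0,0,6.8],"hand":0.65},{"translation":[0,0,0.02],"angular":[0,0,6.8],"hand":0.65},{"translation":[0,0,0.02],"angular":[0,0,6.8],"hand":0.65},{"translation":[0,0,0.02],"angular":[0,0,6.8],"hand":0.65},{"translation":[0,0,0.02],"angular":[0,0,6.8],"hand":0.65},{"translation":[0,0,0],"angular":[0,0,6.8],"hand":0.65},{"translation":[0,0,0],"angular":[0,0,6.8],"hand":0.65},{"translation":[0,0,0],"angular":[0,0,6.8],"hand":0.65}]'
python3 -m handwheel '[{"translation":[0,0,0],"angular":[0,0,6.8],"hand":0.65},{"translation":[0,0,0],"angular":[0,0,6.8],"hand":0.65},{"translation":[0,0,0],"angular":[0,0,6.7],"hand":0.65},{"translation":[0,0,0],"angular":[0,0,0],"hand":0.65},{"translation":[0,0,0],"angular":[0,0,0],"hand":0.65}]'
python3 - <<'E'
from h import *
a,c,s=shot("wrist","w2.png");M=rot(s["ee_rot"]);print(s["position"],np.degrees(np.arctan2(M[1,1],M[0,1])),s["qpos"].round(2),s["width"])
print(proj(c,(.4359,.1735,.044)))
E
```

```text
clock: 2.53
position: [0.4357, 0.1736, 0.1408]
ee_rot: [-0.0, 0.452, 0.892, -0.0]
contact_force: [0.3, 0.6, 0.4]
width: 0.0299
gripper_force: 0.0
clock: 2.95
position: [0.436, 0.1736, 0.1413]
ee_rot: [0.0, 0.598, 0.801, 0.0]
contact_force: [0.1, 0.1, -0.2]
width: 0.0299
gripper_force: 0.0
[0.43604586 0.17363612 0.14132289] 16.508873570892195 [ 0.23  0.19  1.86  0.    1.09 -0.06] 0.029886361304472697
[254.30991556 193.7078029 ]
```

View pics/w2.png

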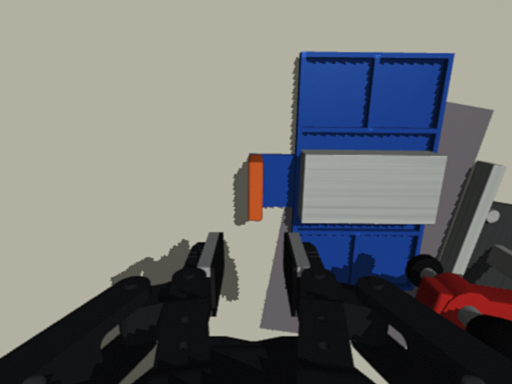

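The tab's top is centred at (255,187), against a prediction of (254,194), so I shift 5 mm along tool +x, go down and pinch.

```bash
python3 -m handwheel '[{"translation":[0.005,0,0.03],"angular":[0,0,0],"hand":0.65},{"translation":[0,0,0.03],"angular":[0,0,0],"hand":0.65},{"translation":[0,0,0.03],"angular":[0,0,0],"hand":0.65},{"translation":[0,0,0.02],"angular":[0,0,0],"hand":0.65},{"translation":[0,0,0.015],"angular":[0,0,0],"hand":0.65},{"translation":[0,0,0],"angular":[0,0,0],"hand":1},{"translation":[0,0,0],"angular":[0,0,0],"hand":1},{"translation":[0,0,0],"angular":[0,0,0],"hand":1},{"translation":[0,0,0],"angular":[0,0,0],"hand":1},{"translation":[0,0,0],"angular":[0,0,0],"hand":1}]' 60
python3 - <<'E'
from h import *
s=manip.get_state();M=rot(s["ee_rot"]);print(s["position"],np.degrees(np.arctan2(M[1,1],M[0,1])))
a,c,s=shot("wrist","w3.png")
E
```

```text
clock: 3.83
position: [0.434, 0.1782, 0.0166]
ee_rot: [-0.0, 0.599, 0.801, -0.0]
contact_force: [-0.1, 0.1, -6.8]
width: 0.0114
gripper_force: 59.4
[0.43395582 0.17817827 0.01659481] 16.419453798772196
```

Run:
```python
from h import *
# tray corners from w3 blue mask at z=.012
a=cv2.imread("pics/w3.png");c=cam("wrist",manip.get_state())
hs=cv2.cvtColor(a,cv2.COLOR_BGR2HSV)
g=cv2.inRange(hs,(0,0,90),(180,60,255));m=cv2.inRange(hs,(105,120,25),(130,255,255))
# far (+y) edge of tray and its left wall
pts=[]
for u in range(200,400,10):
    k=np.where(m[:200,u])[0]
    if len(k): pts.append((u,k.min()))
print(pts)
for p in pts[::3]: print(ray(c,p,.012)[:2].round(4))
```

```text
[(330, np.int64(62)), (340, np.int64(16)), (350, np.int64(16)), (360, np.int64(16)), (370, np.int64(16)), (380, np.int64(16)), (390, np.int64(16))]
[0.4408 0.2714]
[0.4467 0.292 ]
[0.4589 0.2956]
```

The tab is gripped (11.4 mm). I square the tray up first, then slide it to just short of the stop.

```bash
python3 -m handwheel '[{"translation":[0,0,-0.001],"angular":[0,0,3.3],"hand":1},{"translation":[0,0,0],"angular":[0,0,3.2],"hand":1},{"translation":[0,0,0],"angular":[0,0,3.2],"hand":1},{"translation":[-0.008,0.004,0],"angular":[0,0,0],"hand":1},{"translation":[-0.008,0.008,0],"angular":[0,0,0],"hand":1},{"translation":[-0.008,0.008,0],"angular":[0,0,0],"hand":1},{"translation":[-0.0075,0.008,0],"angular":[0,0,0],"hand":1},{"translation":[0,0.006,0],"angular":[0,0,0],"hand":1},{"translation":[0,0,0],"angular":[0,0,0],"hand":1},{"translation":[0,0,0],"angular":[0,0,0],"hand":1}]'
python3 - <<'E'
from h import *
s=manip.get_state();M=rot(s["ee_rot"]);print(s["position"],np.degrees(np.arctan2(M[1,1],M[0,1])))
b,cb,_=shot("side");a,c,s=shot("wrist","w4.png");t,ct,_=shot("top","t4.png")
cv2.imwrite("pics/v4.png",np.hstack([a,]))
cv2.imwrite("pics/v4.png",np.hstack([cv2.resize(a,(400,300)),cv2.resize(t[140:245,140:280],(400,300),interpolation=cv2.INTER_CUBIC)]))
E
```

```text
clock: 4.72
position: [0.4727, 0.1509, 0.0172]
ee_rot: [-0.0, 0.665, 0.747, 0.0]
contact_force: [-1.3, -0.5, -5.7]
width: 0.0108
gripper_force: 59.4
[0.47268681 0.15085105 0.01719919] 6.658463709417227
```

View pics/v4.png

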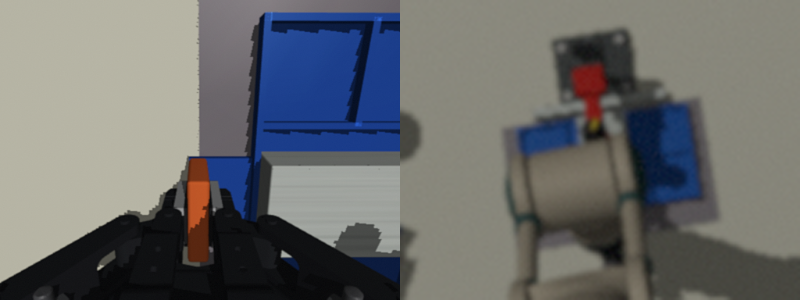

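The tray is square and a few mm short of the stop. Pushing in gently.

```bash
python3 -m handwheel '[{"translation":[0,0.002,0],"angular":[0,0,0],"hand":1},{"translation":[0,0.002,0],"angular":[0,0,0],"hand":1},{"translation":[0,0,0],"angular":[0,0,0],"hand":1},{"translation":[0,0,0],"angular":[0,0,0],"hand":1}]'
python3 -m handwheel '[{"translation":[0,0.0015,0],"angular":[0,0,0],"hand":1},{"translation":[0,0.0,0],"angular":[0,0,0],"hand":1},{"translation":[0,0,0],"angular":[0,0,0],"hand":1}]'
python3 -m handwheel '[{"translation":[0,0.0015,0],"angular":[0,0,0],"hand":1},{"translation":[0,0.0,0],"angular":[0,0,0],"hand":1},{"translation":[0,0,0],"angular":[0,0,0],"hand":1}]'
```

```text
clock: 5.2
position: [0.4763, 0.1517, 0.0174]
ee_rot: [0.0, 0.664, 0.747, 0.0]
contact_force: [-0.4, -0.1, -6.0]
width: 0.0111
gripper_force: 59.6
clock: 5.45
position: [0.4777, 0.1517, 0.0173]
ee_rot: [0.0, 0.665, 0.747, 0.0]
contact_force: [0.4, -0.6, -7.2]
width: 0.0109
gripper_force: 59.6
clock: 5.7
position: [0.4786, 0.1517, 0.0172]
ee_rot: [-0.0, 0.665, 0.747, -0.0]
contact_force: [-1.1, -0.0, -6.1]
width: 0.0109
gripper_force: 59.4
```

```bash
python3 -m handwheel '[{"translation":[0,0.0015,0],"angular":[0,0,0],"hand":1},{"translation":[0,0.0,0],"angular":[0,0,0],"hand":1},{"translation":[0,0,0],"angular":[0,0,0],"hand":1}]'
python3 -m handwheel '[{"translation":[0,0.0015,0],"angular":[0,0,0],"hand":1},{"translation":[0,0.0,0],"angular":[0,0,0],"hand":1},{"translation":[0,0,0],"angular":[0,0,0],"hand":1}]'
python3 - <<'E'
from h import *
print(manip.get_state()["moment"])
E
```

```text
clock: 5.95
position: [0.4788, 0.1515, 0.017]
ee_rot: [-0.001, 0.664, 0.747, -0.001]
contact_force: [-4.2, -1.3, -5.1]
width: 0.0109
gripper_force: 59.6
clock: 6.2
position: [0.4789, 0.1513, 0.0168]
ee_rot: [-0.002, 0.664, 0.748, -0.003]
contact_force: [-8.2, -3.6, -2.8]
width: 0.011
gripper_force: 60.0
[-0.37658711  1.36268718  0.18368052]
```

Contact with the stop. One more small push to square it, then release, rise and check.

```bash
python3 -m handwheel '[{"translation":[0,0.002,0],"angular":[0,0,0],"hand":1},{"translation":[0,0,0],"angular":[0,0,0],"hand":1},{"translation":[0,-0.004,0],"angular":[0,0,0],"hand":1},{"translation":[0,0,0],"angular":[0,0,0],"hand":0.7},{"translation":[0,0,0],"angular":[0,0,0],"hand":0.7},{"translation":[0,0,0],"angular":[0,0,0],"hand":0.7},{"translation":[0,0,-0.03],"angular":[0,0,0],"hand":0.7},{"translation":[0,0,-0.04],"angular":[0,0,0],"hand":0.7},{"translation":[0,0,-0.04],"angular":[0,0,0],"hand":0.7},{"translation":[0,-0.04,-0.04],"angular":[0,0,0],"hand":0.6}]'
python3 -m handwheel '[{"translation":[0,-0.03,-0.04],"angular":[0,0,0],"hand":0.5},{"translation":[0,0,-0.03],"angular":[0,0,-7],"hand":0.5},{"translation":[0,0,-0.03],"angular":[0,0,-7],"hand":0.5},{"translation":[0,0,-0.03],"angular":[0,0,-7],"hand":0.5},{"translation":[0,0,0],"angular":[0,0,-7],"hand":0.5},{"translation":[0,0,0],"angular":[0,0,-7],"hand":0.5},{"translation":[0,0,0],"angular":[0,0,-7],"hand":0.5},{"translation":[0,0,0],"angular":[0,0,-7],"hand":0.5},{"translation":[0,0,0],"angular":[0,0,-7],"hand":0.5},{"translation":[0,0,0],"angular":[0,0,-7],"hand":0.5}]'
python3 -m handwheel '[{"translation":[0,0,0],"angular":[0,0,-7],"hand":0.5},{"translation":[0,0,0],"angular":[0,0,-7],"hand":0.5},{"translation":[0,0,0],"angular":[0,0,-7],"hand":0.5},{"translation":[0,0,0],"angular":[0,0,-6],"hand":0.5},{"translation":[0,0,0],"angular":[0,0,0],"hand":0.5},{"translation":[0,0,0],"angular":[0,0,0],"hand":0.5}]'
python3 - <<'E'
from h import *
a,c,s=shot("wrist","w5.png");cv2.imwrite("pics/v5.png",cv2.resize(a[90:340,100:420],None,fx=2.4,fy=2.4,interpolation=cv2.INTER_CUBIC))
M=rot(s["ee_rot"]);print(s["position"],np.degrees(np.arctan2(M[1,1],M[0,1])))
E
```

```text
clock: 7.03
position: [0.4596, 0.1496, 0.1616]
ee_rot: [0.005, 0.665, 0.747, 0.006]
contact_force: [1.7, 0.5, 0.5]
width: 0.0338
gripper_force: 0.0
clock: 7.87
position: [0.4274, 0.1459, 0.2814]
ee_rot: [0.002, 0.173, 0.985, 0.001]
contact_force: [0.6, -0.9, 0.5]
width: 0.043
gripper_force: 0.0
clock: 8.37
position: [0.4269, 0.1458, 0.281]
ee_rot: [0.002, -0.057, 0.998, 0.0]
contact_force: [-0.9, -0.3, 0.2]
width: 0.0426
gripper_force: 0.0
[0.42694066 0.14577722 0.28096018] 96.53903835852495
```

View pics/v5.png

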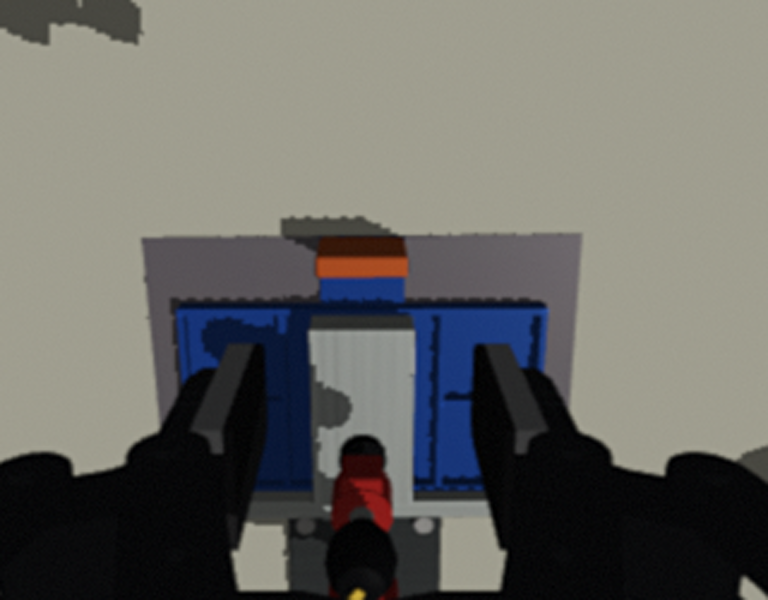

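The tray looks centred: mat, tray, tab and base plate all have their middle at crop u≈362. A quick numeric check of the yaw.

Run:
```python
from h import *
a=cv2.imread("pics/w5.png");c=cam("wrist",manip.get_state())
hs=cv2.cvtColor(a,cv2.COLOR_BGR2HSV);g=cv2.cvtColor(a,cv2.COLOR_BGR2GRAY).astype(int)
m=cv2.inRange(hs,(105,120,25),(130,255,255))
def fit(pts,z):
    w=np.array([ray(c,p,z)[:2] for p in pts],np.float32);vx,vy,x,y=cv2.fitLine(w,cv2.DIST_HUBER,0,1e-4,1e-4).ravel();return np.round([np.degrees(np.arctan(-vx/vy)),x,y],4)
T=[(u,np.where(m[205:,u])[0].min()+205) for u in list(range(178,225))+list(range(275,322))]
print("tray front",fit(T,.012))
Mt=[(u,180+np.argmax(g[180:200,u]<125)) for u in list(range(165,210))+list(range(275,335))]
print("mat front",fit(Mt,0))
for u in (208,212,216,282,286,290,294): print(u,g[285:312,u])
# tray left / right edges at rows 222-232, mat edges same rows
for r in (220,226):
    k=np.where(m[r])[0];x=g[r];l=np.argmax(x[150:]<125)+150;rr=360-np.argmax(x[360:300:-1]<125)
    print(r,[ray(c,(q,r),z)[:2].round(4) for q,z in((k.min(),.012),(k.max(),.012),(l,0),(rr,0))])
```

```text
tray front [6.4706 0.5093 0.1531]
mat front [6.8891 0.4707 0.1523]
208 [ 17  21  22  20  20  15  14  17  22  32  44  44  45  48  59  63  63  62
  61  64  67  68  68  97 150 159 156]
212 [ 21  22  23  22  21  17  16  19  23  31  44  45  44  48  60  63  63  62
  63  64  68  69  69  97 151 160 156]
216 [ 23  22  22  21  20  15  15  18  23  32  44  44  45  48  59  63  64  63
  62  63  67  69  69  97 151 160 157]
282 [ 49  49  49  50  50  50  50  45  27  29  42  43  42  79 137 144 140 138
 140 131  88  48  40  41  45  49  49]
286 [ 52  52  49  34  21  14  20  34  40  36  42  41  42  79 138 145 140 138
 138 141 144 156 159 159 157 158 158]
290 [ 53  53  52  47  27  16  20  32  32  33  41  42  42  82 139 145 139 137
 139 140 139 154 157 156 156 157 156]
294 [ 52  51  53  42  25  13  19  36  40  34  41  42  45  84 140 146 139 138
 139 140 146 154 156 156 157 156 156]
220 [array([0.528 , 0.0423]), array([0.4837, 0.4328]), array([0.5348, 0.0236]), array([0.5057, 0.2803])]
226 [array([0.537 , 0.0441]), array([0.4908, 0.4511]), array([0.5441, 0.0254]), array([0.515 , 0.2821])]
```

The tray is square (within 0.4°) and centred on the mat (within about 0.2 mm). Now the pots.

```bash
python3 -m handwheel '[{"translation":[0.007,-0.039,0],"angular":[0,0,0],"hand":0},{"translation":[0.007,-0.039,0],"angular":[0,0,0],"hand":0},{"translation":[0.007,-0.039,0],"angular":[0,0,0],"hand":0},{"translation":[0.007,-0.039,0],"angular":[0,0,0],"hand":0},{"translation":[0.007,-0.039,0],"angular":[0,0,0],"hand":0},{"translation":[0.007,-0.039,0],"angular":[0,0,0],"hand":0},{"translation":[0.007,-0.039,0],"angular":[0,0,0],"hand":0},{"translation":[0.007,-0.039,0],"angular":[0,0,0],"hand":0},{"translation":[0.007,-0.039,0],"angular":[0,0,0],"hand":0},{"translation":[0.007,-0.039,0],"angular":[0,0,0],"hand":0}]'
python3 -m handwheel '[{"translation":[0,0,0],"angular":[0,0,0],"hand":0},{"translation":[0,0,0],"angular":[0,0,0],"hand":0},{"translation":[0,0,0],"angular":[0,0,0],"hand":0}]'
cat > pots.py <<'E'
from h import *
def pots(name,fn=None,z=.0595,mn=40):
    a,c,s=shot(name,fn);hs=cv2.cvtColor(a,cv2.COLOR_BGR2HSV)
    m=cv2.inRange(hs,(45,110,35),(80,255,255));k,l,st,ce=cv2.connectedComponentsWithStats(m);M=rot(s["ee_rot"])
    print("TCP",s["position"].round(4),"yangle",np.degrees(np.arctan2(M[1,1],M[0,1])).round(2),"q",s["qpos"].round(2))
    for i in range(1,k):
        if st[i,4]<mn: continue
        p=ray(c,ce[i],z);d=M.T@(p-s["position"]);print("lid",st[i],ce[i].round(1),"world",p[:2].round(4),"tool delta",d.round(4))
if __name__=="__main__":
    import sys;pots(*sys.argv[1:3])
E
python3 pots.py wrist w6.png; python3 pots.py top
```

```text
clock: 9.25
position: [0.4017, -0.2522, 0.2806]
ee_rot: [0.001, -0.057, 0.998, -0.0]
contact_force: [0.7, 0.9, 0.1]
width: 0.0853
gripper_force: 0.0
clock: 9.5
position: [0.4019, -0.2496, 0.28]
ee_rot: [0.0, -0.057, 0.998, 0.001]
contact_force: [-0.7, 0.4, -0.6]
width: 0.0854
gripper_force: 0.0
TCP [ 0.4019 -0.2496  0.28  ] yangle 96.59 q [-0.7   0.1   1.62  0.    1.43 -2.39]
lid [184 187  33  32 816] [199.5 202.3] world [ 0.4553 -0.3103] tool delta [-0.0461 -0.0666  0.2204]
lid [271 207  33  30 763] [287.2 221.4] world [ 0.468  -0.1995] tool delta [-0.0714  0.042   0.2206]
TCP [ 0.402  -0.249   0.2801] yangle 96.68 q [-0.7   0.09  1.62  0.    1.43 -2.39]
lid [309 213  11  11  86] [313.8 218. ] world [ 0.4652 -0.1997] tool delta [-0.0685  0.0414  0.2207]
```

View pics/w6.png

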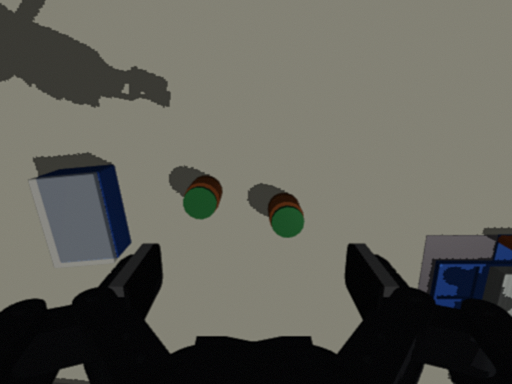

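Lids show at (199,202) and (287,221), and the tip box lies well to the left. I take the nearer pot at (0.467, -0.200) first.

```bash
python3 -m handwheel '[{"translation":[-0.035,0.021,0],"angular":[0,0,0],"hand":0},{"translation":[-0.035,0.021,0],"angular":[0,0,0],"hand":0},{"translation":[0,0,0.035],"angular":[0,0,0],"hand":0},{"translation":[0,0,0.035],"angular":[0,0,0],"hand":0},{"translation":[0,0,0.035],"angular":[0,0,0],"hand":0},{"translation":[0,0,0.035],"angular":[0,0,0],"hand":0},{"translation":[0,0,0],"angular":[0,0,0],"hand":0},{"translation":[0,0,0],"angular":[0,0,0],"hand":0}]'
python3 pots.py wrist w7.png
```

```text
clock: 10.27
position: [0.4657, -0.1981, 0.1394]
ee_rot: [-0.001, -0.059, 0.998, 0.001]
contact_force: [0.6, 0.6, 0.8]
width: 0.0853
gripper_force: 0.0
TCP [ 0.4657 -0.1981  0.1394] yangle 96.81 q [-0.54  0.25  1.79  0.    1.11 -2.23]
lid [103 146  15  16  71] [109.1 154.3] world [ 0.4421 -0.3057] tool delta [ 0.036  -0.1043  0.0797]
lid [ 76 164  58  36 970] [106.4 185.3] world [ 0.4656 -0.3079] tool delta [ 0.0129 -0.1093  0.0797]
lid [ 226  180   53   51 2147] [252.  204.7] world [ 0.4682 -0.1991] tool delta [-0.0025 -0.0014  0.0799]
```

```bash
python3 -m handwheel '[{"translation":[-0.002,-0.001,0.035],"angular":[0,0,0],"hand":0},{"translation":[0,0,0.035],"angular":[0,0,0],"hand":0},{"translation":[0,0,0.035],"angular":[0,0,0],"hand":0},{"translation":[0,0,0.024],"angular":[0,0,0],"hand":0},{"translation":[0,0,0],"angular":[0,0,0],"hand":1},{"translation":[0,0,0],"angular":[0,0,0],"hand":1},{"translation":[0,0,0],"angular":[0,0,0],"hand":1},{"translation":[0,0,0],"angular":[0,0,0],"hand":1},{"translation":[0,0,0],"angular":[0,0,0],"hand":1},{"translation":[0,0,0],"angular":[0,0,0],"hand":1}]' 35
python3 -m handwheel '[{"translation":[0,0,-0.03],"angular":[0,0,0],"hand":1},{"translation":[0,0,-0.04],"angular":[0,0,0],"hand":1},{"translation":[0,0,-0.04],"angular":[0,0,0],"hand":1},{"translation":[0,0,-0.04],"angular":[0,0,0],"hand":1},{"translation":[0,0,0],"angular":[0,0,0],"hand":1},{"translation":[0,0,0],"angular":[0,0,0],"hand":1}]'
```

```text
clock: 11.15
position: [0.4712, -0.202, 0.0141]
ee_rot: [0.003, -0.058, 0.998, -0.002]
contact_force: [0.8, 0.5, 7.4]
width: 0.0452
gripper_force: 36.1
clock: 11.65
position: [0.4706, -0.202, 0.1652]
ee_rot: [0.004, -0.058, 0.998, -0.003]
contact_force: [-1.6, -0.2, -2.2]
width: 0.0448
gripper_force: 36.6
```

Held (45 mm). Carrying it to the front cell on the near side, cell0 at about (0.5556, 0.079).

```bash
python3 -m handwheel '[{"translation":[-0.0147,0.0337,0],"angular":[0,0,0],"hand":1},{"translation":[-0.0147,0.0337,0],"angular":[0,0,0],"hand":1},{"translation":[-0.0147,0.0337,0],"angular":[0,0,0],"hand":1},{"translation":[-0.0147,0.0337,0],"angular":[0,0,0],"hand":1},{"translation":[-0.0147,0.0337,0],"angular":[0,0,0],"hand":1},{"translation":[-0.0147,0.0337,0],"angular":[0,0,0],"hand":1},{"translation":[-0.0147,0.0337,0],"angular":[0,0,0],"hand":1},{"translation":[-0.0147,0.0337,0],"angular":[0,0,0],"hand":1},{"translation":[0,0,0],"angular":[0,0,0],"hand":1},{"translation":[0,0,0],"angular":[0,0,0],"hand":1}]'
python3 - <<'E'
from h import *
a,c,s=shot("wrist","w8.png");M=rot(s["ee_rot"]);print(s["position"],np.degrees(np.arctan2(M[1,1],M[0,1])))
print(proj(c,(.5556,.079,.005)))
E
```

```text
clock: 12.48
position: [0.5531, 0.0824, 0.1596]
ee_rot: [-0.001, -0.06, 0.998, -0.0]
contact_force: [-0.7, -0.8, -1.8]
width: 0.0454
gripper_force: 36.7
[0.553067   0.08238531 0.15958937] 96.92083233208163
[250.00002732 180.85314268]
```

View pics/w8.png

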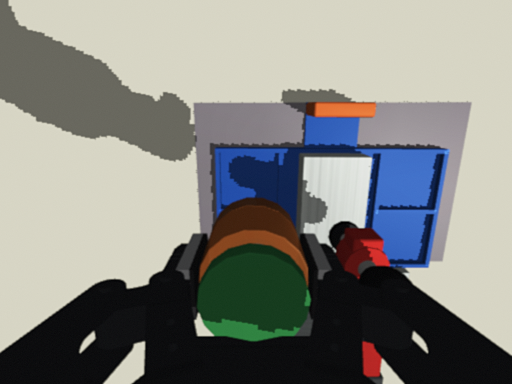

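The predicted cell centre (250,181) agrees with the seen walls. Correcting by (-5,-4) mm and lowering.

```bash
python3 -m handwheel '[{"translation":[-0.005,-0.0037,0],"angular":[0,0,0],"hand":1},{"translation":[0,0,0.035],"angular":[0,0,0],"hand":1},{"translation":[0,0,0.035],"angular":[0,0,0],"hand":1},{"translation":[0,0,0.03],"angular":[0,0,0],"hand":1},{"translation":[0,0,0.015],"angular":[0,0,0],"hand":1},{"translation":[0,0,0.01],"angular":[0,0,0],"hand":1},{"translation":[0,0,0.008],"angular":[0,0,0],"hand":1},{"translation":[0,0,0],"angular":[0,0,0],"hand":1},{"translation":[0,0,0],"angular":[0,0,0],"hand":1}]'
```

```text
clock: 13.28
position: [0.5601, 0.0769, 0.0286]
ee_rot: [0.001, -0.058, 0.998, -0.0]
contact_force: [0.2, 0.5, -1.2]
width: 0.0454
gripper_force: 36.7
```

```bash
python3 -m handwheel '[{"translation":[0.001,0.0015,0.004],"angular":[0,0,0],"hand":1},{"translation":[0,0,0.003],"angular":[0,0,0],"hand":1},{"translation":[0,0,0],"angular":[0,0,0],"hand":1},{"translation":[0,0,0],"angular":[0,0,0],"hand":1}]'
python3 -m handwheel '[{"translation":[0,0,0.002],"angular":[0,0,0],"hand":1},{"translation":[0,0,0],"angular":[0,0,0],"hand":1},{"translation":[0,0,0],"angular":[0,0,0],"hand":1}]'
```

```text
clock: 13.62
position: [0.5584, 0.079, 0.0215]
ee_rot: [0.0, -0.059, 0.998, -0.0]
contact_force: [0.3, -0.2, -2.7]
width: 0.0452
gripper_force: 36.8
clock: 13.87
position: [0.5585, 0.079, 0.0192]
ee_rot: [0.0, -0.059, 0.998, 0.0]
contact_force: [0.1, -0.4, -1.4]
width: 0.0448
gripper_force: 36.9
```

```bash
python3 -m handwheel '[{"translation":[0,0,0.0015],"angular":[0,0,0],"hand":1},{"translation":[0,0,0],"angular":[0,0,0],"hand":1},{"translation":[0,0,0],"angular":[0,0,0],"hand":1}]'
python3 -m handwheel '[{"translation":[0,0,0.001],"angular":[0,0,0],"hand":1},{"translation":[0,0,0],"angular":[0,0,0],"hand":1},{"translation":[0,0,0],"angular":[0,0,0],"hand":1}]'
```

```text
clock: 14.12
position: [0.5585, 0.079, 0.0191]
ee_rot: [0.0, -0.059, 0.998, -0.0]
contact_force: [-2.5, 0.2, 9.5]
width: 0.0448
gripper_force: 37.6
clock: 14.37
position: [0.5584, 0.079, 0.0191]
ee_rot: [0.001, -0.059, 0.998, -0.0]
contact_force: [-4.5, 0.2, 15.2]
width: 0.0448
gripper_force: 38.4
```

Seated on the cell floor, at the expected height. Easing off, releasing a little, rising and looking.

```bash
python3 -m handwheel '[{"translation":[0,0,-0.002],"angular":[0,0,0],"hand":1},{"translation":[0,0,0],"angular":[0,0,0],"hand":0.32},{"translation":[0,0,0],"angular":[0,0,0],"hand":0.32},{"translation":[0,0,0],"angular":[0,0,0],"hand":0.32},{"translation":[0,0,-0.03],"angular":[0,0,0],"hand":0.32},{"translation":[0,0,-0.04],"angular":[0,0,0],"hand":0.32},{"translation":[0,0,-0.04],"angular":[0,0,0],"hand":0.2},{"translation":[0,0,-0.04],"angular":[0,0,0],"hand":0},{"translation":[0.02,0,-0.03],"angular":[0,0,0],"hand":0},{"translation":[0.04,0,-0.03],"angular":[0,0,0],"hand":0}]'
python3 -m handwheel '[{"translation":[0.04,0,0],"angular":[0,0,0],"hand":0},{"translation":[0,0,0],"angular":[0,0,0],"hand":0},{"translation":[0,0,0],"angular":[0,0,0],"hand":0}]'
python3 pots.py wrist w9.png; python3 pots.py top; python3 pots.py side s9.png
```

```text
clock: 15.2
position: [0.5086, 0.0729, 0.226]
ee_rot: [0.003, -0.059, 0.998, 0.0]
contact_force: [1.1, 0.1, -0.0]
width: 0.0854
gripper_force: 0.0
clock: 15.45
position: [0.4632, 0.0682, 0.2237]
ee_rot: [-0.0, -0.058, 0.998, 0.0]
contact_force: [1.5, -1.0, -0.8]
width: 0.0856
gripper_force: 0.0
TCP [0.4632 0.0682 0.2237] yangle 96.7 q [-0.    0.12  1.73  0.    1.29 -1.69]
lid [ 235  244   37   36 1025] [252.9 261.2] world [0.5587 0.0786] tool delta [-0.0961 -0.0009  0.1642]
TCP [0.465  0.0682 0.2236] yangle 96.7 q [-0.    0.12  1.73  0.    1.29 -1.69]
lid [341 216  11  10  88] [345.9 220.3] world [ 0.4526 -0.3104] tool delta [ 0.0566 -0.3746  0.164 ]
TCP [0.466  0.0682 0.2235] yangle 96.7 q [-0.    0.12  1.73  0.    1.29 -1.69]
lid [226 189  12   8  78] [231.6 192.7] world [0.5608 0.0842] tool delta [-0.0959  0.0048  0.1641]
lid [241 283  13  11 123] [246.8 287.9] world [ 0.4572 -0.3112] tool delta [ 0.0531 -0.3758  0.1638]
```

View pics/w9.png

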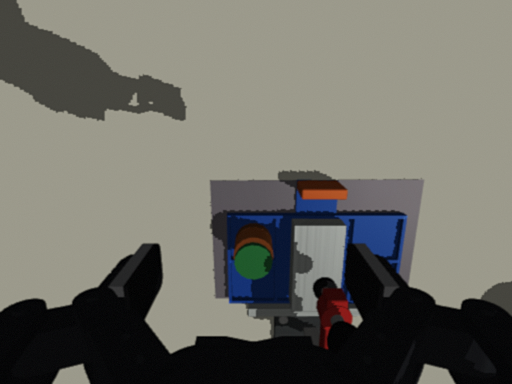

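The pot stands in cell0, with its lid at (253,261) in the wrist view. Now the second pot at (0.4535, -0.3105).

```bash
python3 -m handwheel '[{"translation":[0.0054,-0.0375,0],"angular":[0,0,0],"hand":0},{"translation":[0.0054,-0.0375,0],"angular":[0,0,0],"hand":0},{"translation":[0.0054,-0.0375,0],"angular":[0,0,0],"hand":0},{"translation":[0.0054,-0.0375,0],"angular":[0,0,0],"hand":0},{"translation":[0.0054,-0.0375,0],"angular":[0,0,0],"hand":0},{"translation":[0.0054,-0.0375,0],"angular":[0,0,0],"hand":0},{"translation":[0.0054,-0.0375,0],"angular":[0,0,0],"hand":0},{"translation":[0.0054,-0.0375,0],"angular":[0,0,0],"hand":0},{"translation":[0.0054,-0.0375,0],"angular":[0,0,0],"hand":0},{"translation":[0.0054,-0.0375,0],"angular":[0,0,0],"hand":0}]'
python3 -m handwheel '[{"translation":[0,0,0.04],"angular":[0,0,0],"hand":0},{"translation":[0,0,0.04],"angular":[0,0,0],"hand":0},{"translation":[0,0,0],"angular":[0,0,0],"hand":0},{"translation":[0,0,0],"angular":[0,0,0],"hand":0}]'
python3 pots.py wrist w10.png
```

```text
clock: 16.43
position: [0.4563, -0.3134, 0.2225]
ee_rot: [-0.0, -0.058, 0.998, 0.0]
contact_force: [-0.1, -0.4, 0.5]
width: 0.0854
gripper_force: 0.0
clock: 16.77
position: [0.4549, -0.3101, 0.1411]
ee_rot: [-0.002, -0.058, 0.998, 0.002]
contact_force: [0.4, -0.1, -0.0]
width: 0.0854
gripper_force: 0.0
TCP [ 0.4549 -0.3101  0.1411] yangle 96.68 q [-0.72  0.31  1.69  0.    1.15 -2.41]
lid [ 226  177   54   51 2133] [252.4 202.3] world [ 0.4557 -0.3107] tool delta [-0.0011 -0.0012  0.0815]
```

```bash
python3 -m handwheel '[{"translation":[0.001,-0.001,0.035],"angular":[0,0,0],"hand":0},{"translation":[0,0,0.035],"angular":[0,0,0],"hand":0},{"translation":[0,0,0.035],"angular":[0,0,0],"hand":0},{"translation":[0,0,0.024],"angular":[0,0,0],"hand":0},{"translation":[0,0,0],"angular":[0,0,0],"hand":1},{"translation":[0,0,0],"angular":[0,0,0],"hand":1},{"translation":[0,0,0],"angular":[0,0,0],"hand":1},{"translation":[0,0,0],"angular":[0,0,0],"hand":1},{"translation":[0,0,0],"angular":[0,0,0],"hand":1},{"translation":[0,0,0],"angular":[0,0,0],"hand":1}]' 35
python3 -m handwheel '[{"translation":[0,0,-0.03],"angular":[0,0,0],"hand":1},{"translation":[0,0,-0.04],"angular":[0,0,0],"hand":1},{"translation":[0,0,-0.04],"angular":[0,0,0],"hand":1},{"translation":[0,0,-0.04],"angular":[0,0,0],"hand":1},{"translation":[0,0,-0.03],"angular":[0,0,0],"hand":1},{"translation":[0,0,0],"angular":[0,0,0],"hand":1},{"translation":[0,0,0],"angular":[0,0,0],"hand":1}]'
python3 pots.py wrist w11.png; python3 pots.py side
```

```text
clock: 17.65
position: [0.4572, -0.3133, 0.0177]
ee_rot: [0.003, -0.058, 0.998, -0.002]
contact_force: [1.6, 1.1, 7.4]
width: 0.0449
gripper_force: 36.5
clock: 18.23
position: [0.4559, -0.3128, 0.198]
ee_rot: [0.003, -0.058, 0.998, -0.003]
contact_force: [0.3, 0.7, -0.5]
width: 0.0449
gripper_force: 36.7
TCP [ 0.4559 -0.3128  0.198 ] yangle 96.71 q [-0.73  0.26  1.61 -0.    1.26 -2.41]
lid [ 200  251  109   91 7790] [253.3 296.7] world [ 0.5795 -0.2996] tool delta [-0.1237 -0.0006  0.1391]
TCP [ 0.4547 -0.3118  0.1958] yangle 96.7 q [-0.73  0.26  1.62 -0.    1.26 -2.42]
lid [240 239   7  12  44] [242.6 245.1] world [ 0.5059 -0.1565] tool delta [-0.0687  0.1485  0.1361]
```

Held. Carrying it at height to cell2 on the other side (0.537, 0.234).

```bash
python3 -m handwheel '[{"translation":[-0.0098,0.0355,0],"angular":[0,0,0],"hand":1},{"translation":[-0.0098,0.0355,0],"angular":[0,0,0],"hand":1},{"translation":[-0.0098,0.0355,0],"angular":[0,0,0],"hand":1},{"translation":[-0.0098,0.0355,0],"angular":[0,0,0],"hand":1},{"translation":[-0.0098,0.0355,0],"angular":[0,0,0],"hand":1},{"translation":[-0.0098,0.0355,0],"angular":[0,0,0],"hand":1},{"translation":[-0.0098,0.0355,0],"angular":[0,0,0],"hand":1},{"translation":[-0.0098,0.0355,0],"angular":[0,0,0],"hand":1}]'
python3 -m handwheel '[{"translation":[-0.0098,0.0355,0],"angular":[0,0,0],"hand":1},{"translation":[-0.0098,0.0355,0],"angular":[0,0,0],"hand":1},{"translation":[-0.0098,0.0355,0],"angular":[0,0,0],"hand":1},{"translation":[-0.0098,0.0355,0],"angular":[0,0,0],"hand":1},{"translation":[-0.0098,0.0355,0],"angular":[0,0,0],"hand":1},{"translation":[-0.0098,0.0355,0],"angular":[0,0,0],"hand":1},{"translation":[-0.0098,0.0355,0],"angular":[0,0,0],"hand":1},{"translation":[0,0,0],"angular":[0,0,0],"hand":1},{"translation":[0,0,0],"angular":[0,0,0],"hand":1},{"translation":[0,0,0],"angular":[0,0,0],"hand":1}]'
python3 - <<'E'
from h import *
a,c,s=shot("wrist","w12.png");M=rot(s["ee_rot"]);p=s["position"];print(p,np.degrees(np.arctan2(M[1,1],M[0,1])))
print(M.T@(np.array([.539,.2342,.0192])-p), proj(c,(.5374,.234,.005)))
E
```

```text
clock: 19.0
position: [0.4981, -0.0186, 0.1926]
ee_rot: [-0.002, -0.058, 0.998, 0.001]
contact_force: [1.4, 0.1, -0.4]
width: 0.0448
gripper_force: 36.8
clock: 19.83
position: [0.5374, 0.2337, 0.1926]
ee_rot: [-0.002, -0.059, 0.998, -0.001]
contact_force: [-0.6, -0.1, -1.6]
width: 0.0447
gripper_force: 36.9
[0.53739846 0.23373463 0.1926478 ] 96.75421232876027
[-0.002367    0.00052701  0.17343887] [254.17219649 171.91782131]
```

View pics/w12.png

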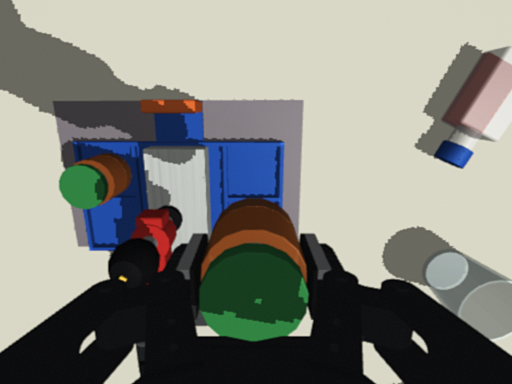

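Cell2's walls lie around (251,171), 3 px off the prediction. Small correction, then lowering.

```bash
python3 -m handwheel '[{"translation":[-0.002,-0.001,0],"angular":[0,0,0],"hand":1},{"translation":[0,0,0.035],"angular":[0,0,0],"hand":1},{"translation":[0,0,0.035],"angular":[0,0,0],"hand":1},{"translation":[0,0,0.035],"angular":[0,0,0],"hand":1},{"translation":[0,0,0.03],"angular":[0,0,0],"hand":1},{"translation":[0,0,0.015],"angular":[0,0,0],"hand":1},{"translation":[0,0,0.012],"angular":[0,0,0],"hand":1},{"translation":[0,0,0],"angular":[0,0,0],"hand":1},{"translation":[0,0,0],"angular":[0,0,0],"hand":1}]'
```

```text
clock: 20.63
position: [0.5407, 0.2322, 0.0323]
ee_rot: [-0.001, -0.058, 0.998, -0.0]
contact_force: [1.2, 0.0, -1.4]
width: 0.0451
gripper_force: 36.9
```

```bash
python3 -m handwheel '[{"translation":[0.001,0.001,0.004],"angular":[0,0,0],"hand":1},{"translation":[0,0,0.004],"angular":[0,0,0],"hand":1},{"translation":[0,0,0],"angular":[0,0,0],"hand":1},{"translation":[0,0,0],"angular":[0,0,0],"hand":1}]'
python3 -m handwheel '[{"translation":[0,0,0.002],"angular":[0,0,0],"hand":1},{"translation":[0,0,0],"angular":[0,0,0],"hand":1},{"translation":[0,0,0],"angular":[0,0,0],"hand":1}]'
python3 -m handwheel '[{"translation":[0,0,0.001],"angular":[0,0,0],"hand":1},{"translation":[0,0,0],"angular":[0,0,0],"hand":1},{"translation":[0,0,0],"angular":[0,0,0],"hand":1}]'
```

```text
clock: 20.97
position: [0.5398, 0.2344, 0.0251]
ee_rot: [0.0, -0.058, 0.998, 0.0]
contact_force: [-0.2, 0.2, -1.2]
width: 0.0447
gripper_force: 36.9
clock: 21.22
position: [0.5399, 0.2345, 0.0229]
ee_rot: [0.0, -0.059, 0.998, 0.0]
contact_force: [0.5, 0.2, -1.0]
width: 0.0448
gripper_force: 37.1
clock: 21.47
position: [0.5399, 0.2345, 0.0228]
ee_rot: [0.001, -0.059, 0.998, 0.0]
contact_force: [-1.6, 0.2, 5.4]
width: 0.0449
gripper_force: 37.5
```

Seated at the expected height. Releasing and backing off for an overview.

```bash
python3 -m handwheel '[{"translation":[0,0,-0.001],"angular":[0,0,0],"hand":1},{"translation":[0,0,0],"angular":[0,0,0],"hand":0.32},{"translation":[0,0,0],"angular":[0,0,0],"hand":0.32},{"translation":[0,0,0],"angular":[0,0,0],"hand":0.32},{"translation":[0,0,-0.03],"angular":[0,0,0],"hand":0.32},{"translation":[0,0,-0.04],"angular":[0,0,0],"hand":0.32},{"translation":[0,0,-0.04],"angular":[0,0,0],"hand":0.2},{"translation":[0,0,-0.04],"angular":[0,0,0],"hand":0.2},{"translation":[0.02,-0.01,-0.035],"angular":[0,0,0],"hand":0.2},{"translation":[0.03,-0.02,-0.02],"angular":[0,0,0],"hand":0.2}]'
python3 -m handwheel '[{"translation":[0.03,-0.025,-0.02],"angular":[0,0,0],"hand":0},{"translation":[0.03,-0.025,-0.02],"angular":[0,0,0],"hand":0},{"translation":[0,0,0],"angular":[0,0,0],"hand":0},{"translation":[0,0,0],"angular":[0,0,0],"hand":0}]'
python3 pots.py wrist w13.png
python3 - <<'E'
from h import *
a=cv2.imread("pics/w13.png");c=cam("wrist",manip.get_state());b,cb,_=shot("side","s13.png")
hs=cv2.cvtColor(a,cv2.COLOR_BGR2HSV)
m=cv2.inRange(hs,(105,120,25),(130,255,255));
T=[(u,np.where(m[150:,u])[0].min()+150) for u in range(0,512) if m[150:300,u].any()]
print(T[::12])
A=cv2.inRange(hs,(0,150,60),(4,255,255));y,x=np.where(A>0);print("red",x.min(),x.max(),y.min(),y.max())
cv2.imwrite("pics/v13.png",np.hstack([cv2.resize(a,(400,300)),cv2.resize(b[135:225,165:285],(400,300),interpolation=cv2.INTER_CUBIC)]))
E
```

```text
clock: 22.3
position: [0.4972, 0.2005, 0.2318]
ee_rot: [0.005, -0.059, 0.998, 0.001]
contact_force: [0.7, -0.7, 0.6]
width: 0.0684
gripper_force: 0.0
clock: 22.63
position: [0.4421, 0.1442, 0.2672]
ee_rot: [0.002, -0.058, 0.998, 0.0]
contact_force: [0.3, 0.4, 0.1]
width: 0.0853
gripper_force: 0.0
TCP [0.4421 0.1442 0.2672] yangle 96.6 q [ 0.17  0.09  1.66  0.    1.39 -1.52]
lid [174 237  33  31 799] [189.9 251.8] world [0.5583 0.0776] tool delta [-0.107  -0.0796  0.2081]
lid [300 238  34  30 797] [316.7 252.4] world [0.5412 0.2349] tool delta [-0.108   0.0786  0.2082]
[(172, np.int64(212)), (184, np.int64(209)), (196, np.int64(210)), (208, np.int64(210)), (220, np.int64(210)), (232, np.int64(210)), (244, np.int64(198)), (256, np.int64(198)), (268, np.int64(198)), (280, np.int64(210)), (292, np.int64(210)), (304, np.int64(210)), (316, np.int64(210)), (328, np.int64(210)), (455, np.int64(211)), (467, np.int64(217))]
red 241 266 284 340
```

View pics/v13.png

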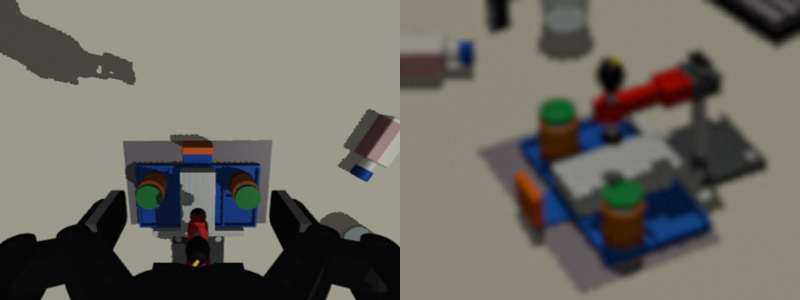

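Both pots stand in their cells: lids at (190,252) and (317,252), symmetric about the block. Next I go over push_spot at (0.647, 0.168) with the fingers shut.

```bash
python3 -m handwheel '[{"translation":[-0.0344,0,0],"angular":[0,0,0],"hand":1},{"translation":[-0.0344,0,0],"angular":[0,0,0],"hand":1},{"translation":[-0.0344,0,0],"angular":[0,0,0],"hand":1},{"translation":[-0.0344,0,0],"angular":[0,0,0],"hand":1},{"translation":[-0.0344,0,0],"angular":[0,0,0],"hand":1},{"translation":[-0.0341,0,0],"angular":[0,0,0],"hand":1},{"translation":[0,0,0.035],"angular":[0,0,0],"hand":1},{"translation":[0,0,0.035],"angular":[0,0,0],"hand":1},{"translation":[0,0,0.02],"angular":[0,0,0],"hand":1},{"translation":[0,0,0],"angular":[0,0,0],"hand":1}]' 40
python3 - <<'E'
from h import *
a,c,s=shot("wrist","w14.png");b,cb,_=shot("side","s14.png");print(s["position"])
for x,y,z in((71,0,.12),(0,0,.15)):
  p=(.5763+.001*(x*.9932),.160+.001*x*.1167,z);print(proj(c,p),proj(cb,p))
cv2.imwrite("pics/v14.png",np.hstack([cv2.resize(a,(400,300)),cv2.resize(b[135:225,165:285],(400,300),interpolation=cv2.INTER_CUBIC)]))
E
```

```text
clock: 23.57
position: [0.6441, 0.1694, 0.1671]
ee_rot: [-0.007, -0.059, 0.998, -0.0]
contact_force: [-0.6, 0.2, -0.6]
width: 0.0001
gripper_force: 0.0
[0.64406589 0.16937532 0.16709006]
[251.88044717 221.73456308] [245.89606105 159.30436397]
[251.42199454 109.69093743] [227.68817704 158.10235026]
```

View pics/v14.png

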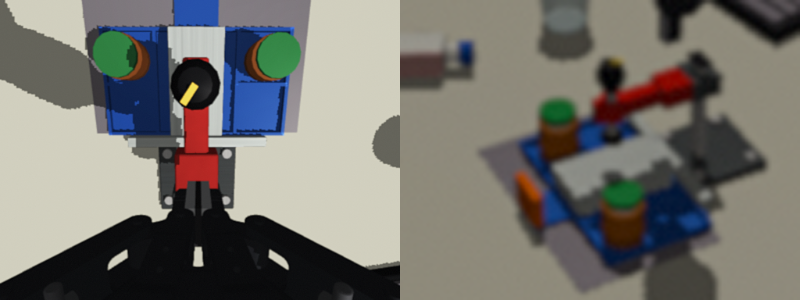

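The handle is at the predicted pixel (251,108) and the jaw's red block under the fingers is centred near (252,222). Going down in steps to find contact.

```bash
python3 -m handwheel '[{"translation":[-0.002,-0.001,0.015],"angular":[0,0,0],"hand":1},{"translation":[0,0,0.013],"angular":[0,0,0],"hand":1},{"translation":[0,0,0.006],"angular":[0,0,0],"hand":1},{"translation":[0,0,0.004],"angular":[0,0,0],"hand":1},{"translation":[0,0,0],"angular":[0,0,0],"hand":1}]'
python3 -m handwheel '[{"translation":[0,0,0.004],"angular":[0,0,0],"hand":1},{"translation":[0,0,0.004],"angular":[0,0,0],"hand":1},{"translation":[0,0,0.002],"angular":[0,0,0],"hand":1}]'
python3 -m handwheel '[{"translation":[0,0,0.004],"angular":[0,0,0],"hand":1},{"translation":[0,0,0.004],"angular":[0,0,0],"hand":1},{"translation":[0,0,0.002],"angular":[0,0,0],"hand":1}]'
```

```text
clock: 24.08
position: [0.6496, 0.1685, 0.1381]
ee_rot: [0.0, -0.059, 0.998, 0.0]
contact_force: [-0.6, 0.1, -0.2]
width: 0.0003
gripper_force: 0.0
clock: 24.33
position: [0.6494, 0.1682, 0.1278]
ee_rot: [0.0, -0.058, 0.998, 0.0]
contact_force: [-0.7, -0.4, 0.4]
width: 0.0003
gripper_force: 0.0
clock: 24.58
position: [0.6495, 0.1683, 0.1183]
ee_rot: [0.001, -0.058, 0.998, 0.0]
contact_force: [-1.0, -0.2, 6.3]
width: 0.0
gripper_force: 3.1
```

```bash
python3 -m handwheel '[{"translation":[0.002,0,0.004],"angular":[0,0,0],"hand":1},{"translation":[0,0,0.004],"angular":[0,0,0],"hand":1},{"translation":[0,0,0.004],"angular":[0,0,0],"hand":1},{"translation":[0,0,0.004],"angular":[0,0,0],"hand":1}]'
python3 -m handwheel '[{"translation":[0,0,0.003],"angular":[0,0,0],"hand":1},{"translation":[0,0,0.003],"angular":[0,0,0],"hand":1},{"translation":[0,0,0.003],"angular":[0,0,0],"hand":1},{"translation":[0,0,0],"angular":[0,0,0],"hand":1}]'
```

```text
clock: 24.92
position: [0.6495, 0.1683, 0.1035]
ee_rot: [0.003, -0.058, 0.998, 0.0]
contact_force: [2.0, -0.1, 6.2]
width: -0.0003
gripper_force: 3.4
clock: 25.25
position: [0.6495, 0.1683, 0.0939]
ee_rot: [0.003, -0.058, 0.998, 0.0]
contact_force: [2.3, -0.5, 2.9]
width: 0.0001
gripper_force: 1.7
```

```bash
python3 -m handwheel '[{"translation":[0,0,0.003],"angular":[0,0,0],"hand":1},{"translation":[0,0,0.003],"angular":[0,0,0],"hand":1},{"translation":[0,0,0],"angular":[0,0,0],"hand":1}]'
python3 -m handwheel '[{"translation":[0,0,0.002],"angular":[0,0,0],"hand":1},{"translation":[0,0,0],"angular":[0,0,0],"hand":1}]'
python3 -m handwheel '[{"translation":[0,0,0.001],"angular":[0,0,0],"hand":1},{"translation":[0,0,0],"angular":[0,0,0],"hand":1}]'
```

```text
clock: 25.5
position: [0.6498, 0.1683, 0.0889]
ee_rot: [0.003, -0.058, 0.998, 0.0]
contact_force: [1.1, 0.3, 7.8]
width: -0.0001
gripper_force: 4.0
clock: 25.67
position: [0.6499, 0.1683, 0.0883]
ee_rot: [0.004, -0.058, 0.998, 0.0]
contact_force: [0.2, 0.1, 14.1]
width: -0.0001
gripper_force: 6.9
clock: 25.83
position: [0.65, 0.1683, 0.0881]
ee_rot: [0.004, -0.058, 0.998, 0.0]
contact_force: [-0.7, -0.2, 17.1]
width: -0.0001
gripper_force: 8.6
```

```bash
python3 -m handwheel '[{"translation":[0,0,0.0015],"angular":[0,0,0],"hand":1},{"translation":[0,0,0],"angular":[0,0,0],"hand":1},{"translation":[0,0,0],"angular":[0,0,0],"hand":1}]'
python3 -m handwheel '[{"translation":[0,0,0.001],"angular":[0,0,0],"hand":1},{"translation":[0,0,0],"angular":[0,0,0],"hand":1},{"translation":[0,0,0],"angular":[0,0,0],"hand":1}]'
```

```text
clock: 26.08
position: [0.6501, 0.1683, 0.0875]
ee_rot: [0.004, -0.058, 0.998, 0.0]
contact_force: [-2.9, -1.6, 20.1]
width: -0.0002
gripper_force: 10.2
clock: 26.33
position: [0.6502, 0.1684, 0.0871]
ee_rot: [0.005, -0.058, 0.998, 0.0]
contact_force: [-2.5, -0.2, 23.0]
width: 0.0002
gripper_force: 11.4
```

The jaw has given about 2 mm at the bar (tilt ≈ 0.025). A touch more, then let go and look.

```bash
python3 -m handwheel '[{"translation":[0,0,0.001],"angular":[0,0,0],"hand":1},{"translation":[0,0,0],"angular":[0,0,0],"hand":1},{"translation":[0,0,0],"angular":[0,0,0],"hand":1}]'
python3 -m handwheel '[{"translation":[0,0,-0.004],"angular":[0,0,0],"hand":1},{"translation":[0,0,-0.01],"angular":[0,0,0],"hand":1},{"translation":[0,0,-0.03],"angular":[0,0,0],"hand":1},{"translation":[0,0,-0.04],"angular":[0,0,0],"hand":1},{"translation":[0,0,-0.04],"angular":[0,0,0],"hand":1},{"translation":[0.035,0,-0.02],"angular":[0,0,0],"hand":0.3},{"translation":[0.035,0,0],"angular":[0,0,0],"hand":0.3},{"translation":[0,0,0],"angular":[0,0,0],"hand":0.3},{"translation":[0,0,0],"angular":[0,0,0],"hand":0.3}]'
python3 - <<'E'
from h import *
a,c,s=shot("wrist","w15.png");b,cb,_=shot("side","s15.png");M=rot(s["ee_rot"]);print(s["position"],np.degrees(np.arctan2(M[1,1],M[0,1])),s["qpos"].round(2))
p=np.array((.5763,.160,.115));print(proj(c,p),proj(cb,p),M.T@(p-s["position"]))
cv2.imwrite("pics/v15.png",np.hstack([cv2.resize(a,(400,300)),cv2.resize(b[135:225,165:285],(400,300),interpolation=cv2.INTER_CUBIC)]))
E
```

```text
clock: 26.58
position: [0.6503, 0.1684, 0.0867]
ee_rot: [0.005, -0.059, 0.998, 0.0]
contact_force: [-2.9, -1.0, 24.7]
width: 0.0002
gripper_force: 12.6
clock: 27.33
position: [0.5755, 0.1596, 0.2244]
ee_rot: [-0.001, -0.059, 0.998, 0.0]
contact_force: [1.6, -0.5, 0.9]
width: 0.0479
gripper_force: 0.0
[0.57553481 0.159646   0.22441119] 96.71877886164592 [ 0.15  0.31  1.47  0.    1.36 -1.53]
[254.12944543 191.89632775] [227.89058915 166.2567648 ] [-0.00091594  0.00025483  0.10941031]
```

View pics/v15.png

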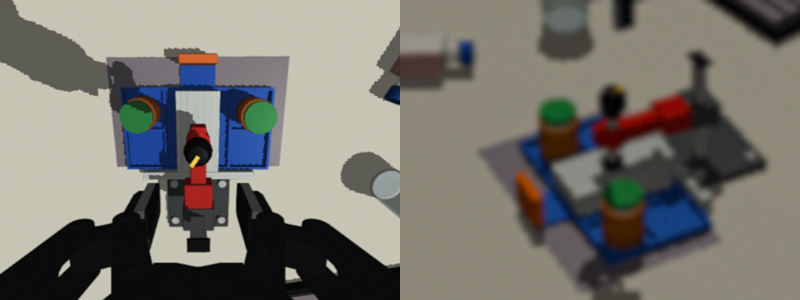

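The jaw is down on the block and stays there. The handle is at (253,193), as predicted. Pre-turning the wrist anticlockwise before gripping the handle.

```bash
python3 -m handwheel '[{"translation":[0,0,0],"angular":[0,0,-7],"hand":0.4},{"translation":[0,0,0],"angular":[0,0,-7],"hand":0.4},{"translation":[0,0,0],"angular":[0,0,-7],"hand":0.4},{"translation":[0,0,0],"angular":[0,0,-7],"hand":0.4},{"translation":[0,0,0],"angular":[0,0,-7],"hand":0.4},{"translation":[0,0,0],"angular":[0,0,-7],"hand":0.4},{"translation":[0,0,0],"angular":[0,0,-7],"hand":0.4},{"translation":[0,0,0],"angular":[0,0,-7],"hand":0.4},{"translation":[0,0,0],"angular":[0,0,0],"hand":0.4},{"translation":[0,0,0],"angular":[0,0,0],"hand":0.4}]'
python3 -m handwheel '[{"translation":[0,0,0.035],"angular":[0,0,0],"hand":0.4},{"translation":[0,0,0.035],"angular":[0,0,0],"hand":0.4},{"translation":[0,0,0.03],"angular":[0,0,0],"hand":0.4},{"translation":[0,0,0.0],"angular":[0,0,0],"hand":0.4},{"translation":[0,0,0],"angular":[0,0,0],"hand":0.4}]'
```

```text
clock: 28.27
position: [0.5787, 0.1598, 0.2233]
ee_rot: [-0.0, -0.519, 0.855, 0.0]
contact_force: [-0.3, -1.0, 0.2]
width: 0.0515
gripper_force: 0.0
clock: 28.68
position: [0.5771, 0.1596, 0.1226]
ee_rot: [-0.002, -0.519, 0.854, 0.001]
contact_force: [0.2, 0.6, 0.1]
width: 0.0514
gripper_force: 0.0
```

```bash
python3 -m handwheel '[{"translation":[0,0,0.013],"angular":[0,0,0],"hand":0.4},{"translation":[0,0,0.012],"angular":[0,0,0],"hand":0.4},{"translation":[0,0,0],"angular":[0,0,0],"hand":0.4},{"translation":[0,0,0],"angular":[0,0,0],"hand":1},{"translation":[0,0,0],"angular":[0,0,0],"hand":1},{"translation":[0,0,0],"angular":[0,0,0],"hand":1},{"translation":[0,0,0],"angular":[0,0,0],"hand":1}]' 50
```

```text
clock: 29.27
position: [0.5787, 0.1602, 0.1013]
ee_rot: [0.002, -0.52, 0.854, -0.0]
contact_force: [-2.2, 0.5, 7.2]
width: 0.029
gripper_force: 49.0
```

Gripped (29 mm). Turning clockwise.

```bash
python3 -m handwheel '[{"translation":[0,0,0],"angular":[0,0,7],"hand":1},{"translation":[0,0,0],"angular":[0,0,7],"hand":1},{"translation":[0,0,0],"angular":[0,0,7],"hand":1},{"translation":[0,0,0],"angular":[0,0,7],"hand":1},{"translation":[0,0,0],"angular":[0,0,7],"hand":1},{"translation":[0,0,0],"angular":[0,0,7],"hand":1},{"translation":[0,0,0],"angular":[0,0,7],"hand":1},{"translation":[0,0,0],"angular":[0,0,7],"hand":1},{"translation":[0,0,0],"angular":[0,0,7],"hand":1},{"translation":[0,0,0],"angular":[0,0,7],"hand":1}]'
python3 - <<'E'
from h import *
s=manip.get_state();print(s["moment"],s["qpos"].round(2))
E
```

```text
clock: 30.1
position: [0.5794, 0.1584, 0.1021]
ee_rot: [0.002, 0.066, 0.998, -0.001]
contact_force: [-2.0, -3.6, 10.4]
width: 0.0295
gripper_force: 49.5
[-1.20536102  0.39485484  0.12391922] [ 0.15  0.41  1.64 -0.    1.09 -1.28]
```

```bash
for i in 1; do python3 -m handwheel '[{"translation":[0,0,0],"angular":[0,0,7],"hand":1},{"translation":[0,0,0],"angular":[0,0,7],"hand":1},{"translation":[0,0,0],"angular":[0,0,7],"hand":1},{"translation":[0,0,0],"angular":[0,0,7],"hand":1},{"translation":[0,0,0],"angular":[0,0,7],"hand":1},{"translation":[0,0,0],"angular":[0,0,7],"hand":1},{"translation":[0,0,0],"angular":[0,0,7],"hand":1},{"translation":[0,0,0],"angular":[0,0,7],"hand":1},{"translation":[0,0,0],"angular":[0,0,7],"hand":1},{"translation":[0,0,0],"angular":[0,0,7],"hand":1}]'; done
python3 - <<'E'
from h import *
s=manip.get_state();print(s["moment"],s["qpos"].round(2))
E
```

```text
clock: 30.93
position: [0.5786, 0.1595, 0.102]
ee_rot: [0.001, 0.627, 0.779, 0.001]
contact_force: [-3.0, -1.0, 10.5]
width: 0.0292
gripper_force: 50.7
[-0.25442828  0.49662917  0.09942609] [ 0.15  0.41  1.64 -0.    1.09 -0.06]
```

```bash
python3 -m handwheel '[{"translation":[0,0,0],"angular":[0,0,7],"hand":1},{"translation":[0,0,0],"angular":[0,0,7],"hand":1},{"translation":[0,0,0],"angular":[0,0,7],"hand":1},{"translation":[0,0,0],"angular":[0,0,7],"hand":1},{"translation":[0,0,0],"angular":[0,0,7],"hand":1},{"translation":[0,0,0],"angular":[0,0,7],"hand":1},{"translation":[0,0,0],"angular":[0,0,7],"hand":1},{"translation":[0,0,0],"angular":[0,0,7],"hand":1},{"translation":[0,0,0],"angular":[0,0,7],"hand":1},{"translation":[0,0,0],"angular":[0,0,7],"hand":1}]'
python3 - <<'E'
from h import *
s=manip.get_state();print(s["moment"],s["qpos"].round(2))
E
```

```text
clock: 31.77
position: [0.5785, 0.159, 0.1027]
ee_rot: [0.001, 0.96, 0.279, 0.002]
contact_force: [-3.6, -2.5, 14.9]
width: 0.0295
gripper_force: 51.0
[-0.7341816   0.60563858  0.08910631] [ 0.15  0.41  1.64 -0.    1.09  1.16]
```

```bash
python3 -m handwheel '[{"translation":[0,0,0],"angular":[0,0,7],"hand":1},{"translation":[0,0,0],"angular":[0,0,7],"hand":1},{"translation":[0,0,0],"angular":[0,0,7],"hand":1},{"translation":[0,0,0],"angular":[0,0,7],"hand":1},{"translation":[0,0,0],"angular":[0,0,7],"hand":1},{"translation":[0,0,0],"angular":[0,0,7],"hand":1},{"translation":[0,0,0],"angular":[0,0,7],"hand":1},{"translation":[0,0,0],"angular":[0,0,7],"hand":1},{"translation":[0,0,0],"angular":[0,0,7],"hand":1},{"translation":[0,0,0],"angular":[0,0,0],"hand":1}]'
python3 - <<'E'
from h import *
s=manip.get_state();print(s["moment"],s["qpos"].round(2))
E
python3 -m handwheel '[{"translation":[0,0,0],"angular":[0,0,0],"hand":0.4},{"translation":[0,0,0],"angular":[0,0,0],"hand":0.4},{"translation":[0,0,0],"angular":[0,0,0],"hand":0.4},{"translation":[0,0,-0.03],"angular":[0,0,0],"hand":0.4},{"translation":[0,0,-0.035],"angular":[0,0,0],"hand":0.4},{"translation":[0,0,-0.035],"angular":[0,0,-7],"hand":0.4},{"translation":[0,0,0],"angular":[0,0,-7],"hand":0.4},{"translation":[0,0,0],"angular":[0,0,-7],"hand":0.4},{"translation":[0,0,0],"angular":[0,0,-7],"hand":0.4},{"translation":[0,0,0],"angular":[0,0,-7],"hand":0.4}]'
python3 - <<'E'
from h import *
a,c,s=shot("wrist","w16.png");b,cb,_=shot("side","s16.png");M=rot(s["ee_rot"]);print(s["position"],np.degrees(np.arctan2(M[1,1],M[0,1])),s["qpos"].round(2))
def yel(im,c):
    hs=cv2.cvtColor(im,cv2.COLOR_BGR2HSV);m=cv2.inRange(hs,(22,120,120),(35,255,255));y,x=np.where(m>0)
    if len(x)<8: return None
    vx,vy,x0,y0=cv2.fitLine(np.c_[x,y].astype(np.float32),cv2.DIST_L2,0,.01,.01).ravel();p=ray(c,(x.mean(),y.mean()),.133);return len(x),x.mean(),y.mean(),p[:2],np.degrees(np.arctan2(p[1]-.160,p[0]-.5763))
print(yel(a,c))
a0=cv2.imread("pics/w15.png");
cv2.imwrite("pics/v16.png",np.hstack([cv2.resize(a,(400,300)),cv2.resize(b[135:225,165:285],(400,300),interpolation=cv2.INTER_CUBIC)]))
E
```

```text
clock: 32.6
position: [0.5781, 0.16, 0.1027]
ee_rot: [-0.001, 0.965, -0.263, 0.001]
contact_force: [-4.5, -0.6, 14.8]
width: 0.0292
gripper_force: 51.9
[-0.05926199  0.88085389 -0.07210562] [0.15 0.41 1.64 0.   1.09 2.26]
clock: 33.43
position: [0.5779, 0.1597, 0.1991]
ee_rot: [0.0, 0.999, 0.044, 0.0]
contact_force: [-0.2, -0.1, 0.1]
width: 0.0514
gripper_force: 0.0
[0.5778551  0.15973414 0.1990766 ] -84.95702407914378 [ 0.15  0.33  1.5  -0.    1.31  1.64]
(133, np.float64(245.98496240601503), np.float64(203.45864661654136), array([0.57871114, 0.16462741]), np.float64(62.477919608186234))
```

View pics/v16.png

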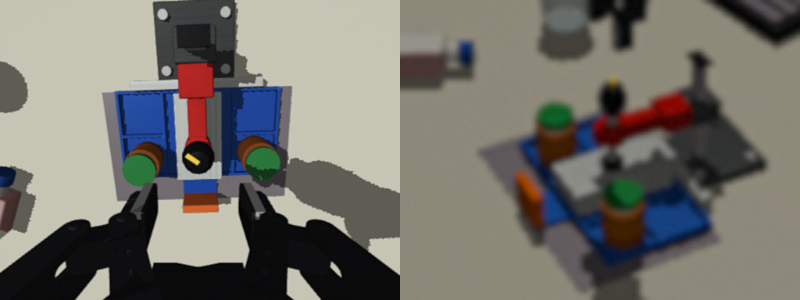

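I've now viewed more pictures than the 14 allowed (17 by my count), so from here I use numbers only. Checking from the yellow mark how far the handle really turned.

```bash
cat > mark.py <<'E'
from h import *
def mark(im,c,z=.134):
    hs=cv2.cvtColor(im,cv2.COLOR_BGR2HSV);m=cv2.inRange(hs,(20,110,90),(35,255,255));k,l,s,ce=cv2.connectedComponentsWithStats(m)
    if k<2: return None
    i=1+np.argmax(s[1:,4]);y,x=np.where(l==i);w=np.array([ray(c,p,z)[:2] for p in zip(x,y)])
    mu=w.mean(0);_,S,V=np.linalg.svd(w-mu);return len(x),mu.round(4),"line deg",np.degrees(np.arctan2(V[0,1],V[0,0])).round(1)%180,"len",np.ptp((w-mu)@V[0]).round(4)
E
python3 - <<'E'
from mark import *
# w15 pose as recorded: yangle 96.72, pointing down
st={"position":np.array([.57553,.15965,.22441]),"ee_rot":[-0.001,-0.0586,0.998,0.0]}
q=np.array(st["ee_rot"]);st["ee_rot"]=q/np.linalg.norm(q)
print(mark(cv2.imread("pics/w15.png"),cam("wrist",st)))
print(mark(cv2.imread("pics/w16.png"),cam("wrist",manip.get_state())))
E
```

```text
(101, array([0.5847, 0.1577]), 'line deg', np.float64(151.2), 'len', np.float64(0.0135))
(144, array([0.579 , 0.1646]), 'line deg', np.float64(58.6), 'len', np.float64(0.0141))
```

The mark turned 272.6°, so no slip. Winding back for a second bite.

```bash
R='' ; python3 -m handwheel '[{"translation":[0,0,0],"angular":[0,0,-7],"hand":0.4},{"translation":[0,0,0],"angular":[0,0,-7],"hand":0.4},{"translation":[0,0,0],"angular":[0,0,-7],"hand":0.4},{"translation":[0,0,0],"angular":[0,0,-7],"hand":0.4},{"translation":[0,0,0],"angular":[0,0,-7],"hand":0.4},{"translation":[0,0,0],"angular":[0,0,-7],"hand":0.4},{"translation":[0,0,0],"angular":[0,0,-7],"hand":0.4},{"translation":[0,0,0],"angular":[0,0,-7],"hand":0.4},{"translation":[0,0,0],"angular":[0,0,-7],"hand":0.4},{"translation":[0,0,0],"angular":[0,0,-7],"hand":0.4}]' >/dev/null
python3 -m handwheel '[{"translation":[0,0,0],"angular":[0,0,-7],"hand":0.4},{"translation":[0,0,0],"angular":[0,0,-7],"hand":0.4},{"translation":[0,0,0],"angular":[0,0,-7],"hand":0.4},{"translation":[0,0,0],"angular":[0,0,-7],"hand":0.4},{"translation":[0,0,0],"angular":[0,0,-7],"hand":0.4},{"translation":[0,0,0],"angular":[0,0,-7],"hand":0.4},{"translation":[0,0,0],"angular":[0,0,-7],"hand":0.4},{"translation":[0,0,0],"angular":[0,0,-7],"hand":0.4},{"translation":[0,0,0],"angular":[0,0,-7],"hand":0.4},{"translation":[0,0,0],"angular":[0,0,-7],"hand":0.4}]' >/dev/null
python3 -m handwheel '[{"translation":[0,0,0],"angular":[0,0,-7],"hand":0.4},{"translation":[0,0,0],"angular":[0,0,-7],"hand":0.4},{"translation":[0,0,0],"angular":[0,0,-7],"hand":0.4},{"translation":[0,0,0],"angular":[0,0,-7],"hand":0.4},{"translation":[0,0,0],"angular":[0,0,-7],"hand":0.4},{"translation":[0,0,0],"angular":[0,0,-7],"hand":0.4},{"translation":[0,0,0],"angular":[0,0,-7],"hand":0.4},{"translation":[0,0,0],"angular":[0,0,-7],"hand":0.4},{"translation":[0,0,0],"angular":[0,0,-7],"hand":0.4},{"translation":[0,0,0],"angular":[0,0,-7],"hand":0.4}]'
python3 -m handwheel '[{"translation":[0,0,0.03],"angular":[0,0,0],"hand":0.4},{"translation":[0,0,0.03],"angular":[0,0,0],"hand":0.4},{"translation":[0,0,0.02],"angular":[0,0,0],"hand":0.4},{"translation":[0,0,0],"angular":[0,0,0],"hand":0.4},{"translation":[0,0,0],"angular":[0,0,0],"hand":0.4}]'
python3 - <<'E'
from h import *
print(manip.get_state()["qpos"].round(2))
E
```

```text
clock: 36.03
position: [0.5778, 0.1597, 0.1987]
ee_rot: [-0.0, -0.299, 0.954, 0.0]
contact_force: [-0.0, 0.8, -0.5]
width: 0.0514
gripper_force: 0.0
clock: 36.45
position: [0.5771, 0.1597, 0.1181]
ee_rot: [-0.001, -0.297, 0.955, 0.0]
contact_force: [1.1, -0.6, 1.2]
width: 0.0513
gripper_force: 0.0
[ 0.15  0.39  1.62  0.    1.13 -2.02]
```

```bash
python3 -m handwheel '[{"translation":[0,0,0.016],"angular":[0,0,0],"hand":0.4},{"translation":[0,0,0],"angular":[0,0,0],"hand":0.4},{"translation":[0,0,0],"angular":[0,0,0],"hand":1},{"translation":[0,0,0],"angular":[0,0,0],"hand":1},{"translation":[0,0,0],"angular":[0,0,0],"hand":1},{"translation":[0,0,0],"angular":[0,0,0],"hand":1}]' 50
python3 -m handwheel '[{"translation":[0,0,0],"angular":[0,0,7],"hand":1},{"translation":[0,0,0],"angular":[0,0,7],"hand":1},{"translation":[0,0,0],"angular":[0,0,7],"hand":1},{"translation":[0,0,0],"angular":[0,0,7],"hand":1},{"translation":[0,0,0],"angular":[0,0,7],"hand":1},{"translation":[0,0,0],"angular":[0,0,7],"hand":1},{"translation":[0,0,0],"angular":[0,0,7],"hand":1},{"translation":[0,0,0],"angular":[0,0,7],"hand":1},{"translation":[0,0,0],"angular":[0,0,7],"hand":1},{"translation":[0,0,0],"angular":[0,0,7],"hand":1}]'
python3 - <<'E'
from h import *
s=manip.get_state();print(s["moment"],s["qpos"].round(2))
E
```

```text
clock: 36.95
position: [0.5787, 0.1599, 0.1048]
ee_rot: [0.001, -0.298, 0.955, -0.0]
contact_force: [-0.9, -0.2, 4.5]
width: 0.0298
gripper_force: 49.2
clock: 37.78
position: [0.5785, 0.1584, 0.1054]
ee_rot: [0.002, 0.305, 0.952, -0.001]
contact_force: [-0.8, -3.7, 10.9]
width: 0.0298
gripper_force: 49.8
[-1.2487229   0.6739525   0.13721715] [ 0.15  0.4   1.64 -0.    1.1  -0.8 ]
```

```bash
python3 -m handwheel '[{"translation":[0,0,0],"angular":[0,0,7],"hand":1},{"translation":[0,0,0],"angular":[0,0,7],"hand":1},{"translation":[0,0,0],"angular":[0,0,7],"hand":1},{"translation":[0,0,0],"angular":[0,0,7],"hand":1},{"translation":[0,0,0],"angular":[0,0,7],"hand":1},{"translation":[0,0,0],"angular":[0,0,7],"hand":1},{"translation":[0,0,0],"angular":[0,0,7],"hand":1},{"translation":[0,0,0],"angular":[0,0,7],"hand":1},{"translation":[0,0,0],"angular":[0,0,7],"hand":1},{"translation":[0,0,0],"angular":[0,0,7],"hand":1}]'
python3 -m handwheel '[{"translation":[0,0,0],"angular":[0,0,7],"hand":1},{"translation":[0,0,0],"angular":[0,0,7],"hand":1},{"translation":[0,0,0],"angular":[0,0,7],"hand":1},{"translation":[0,0,0],"angular":[0,0,7],"hand":1},{"translation":[0,0,0],"angular":[0,0,7],"hand":1},{"translation":[0,0,0],"angular":[0,0,7],"hand":1},{"translation":[0,0,0],"angular":[0,0,7],"hand":1},{"translation":[0,0,0],"angular":[0,0,7],"hand":1},{"translation":[0,0,0],"angular":[0,0,7],"hand":1},{"translation":[0,0,0],"angular":[0,0,0],"hand":1}]'
python3 -m handwheel '[{"translation":[0,0,0],"angular":[0,0,0],"hand":0.4},{"translation":[0,0,0],"angular":[0,0,0],"hand":0.4},{"translation":[0,0,0],"angular":[0,0,0],"hand":0.4},{"translation":[0,0,-0.03],"angular":[0,0,0],"hand":0.4},{"translation":[0,0,-0.035],"angular":[0,0,0],"hand":0.4},{"translation":[0,0,-0.035],"angular":[0,0,-7],"hand":0.4},{"translation":[0,0,0],"angular":[0,0,-7],"hand":0.4},{"translation":[0,0,0],"angular":[0,0,-7],"hand":0.4},{"translation":[0,0,0],"angular":[0,0,0],"hand":0.4},{"translation":[0,0,0],"angular":[0,0,0],"hand":0.4}]'
python3 - <<'E'
from mark import *
a,c,s=shot("wrist","w17.png");print(mark(a,c),s["position"],s["qpos"].round(2))
E
python3 pots.py wrist
```

```text
clock: 38.62
position: [0.5788, 0.1597, 0.1054]
ee_rot: [0.001, 0.797, 0.604, 0.001]
contact_force: [-2.1, -0.9, 8.8]
width: 0.0294
gripper_force: 50.8
clock: 39.45
position: [0.5791, 0.1584, 0.1061]
ee_rot: [0.002, 0.995, 0.1, 0.002]
contact_force: [-1.7, -3.5, 11.9]
width: 0.0293
gripper_force: 51.0
clock: 40.28
position: [0.5774, 0.1598, 0.2026]
ee_rot: [-0.0, 0.96, 0.28, -0.0]
contact_force: [-0.3, -0.1, -0.2]
width: 0.0509
gripper_force: 0.0
(127, array([0.5709, 0.1544]), 'line deg', np.float64(35.099999999999994), 'len', np.float64(0.014)) [0.57735557 0.15981907 0.20261179] [0.15 0.33 1.5  0.   1.31 1.16]
TCP [0.5773 0.1598 0.2023] yangle -57.46 q [0.15 0.33 1.5  0.   1.31 1.16]
lid [ 146  157   45   43 1513] [167.6 177.9] world [0.5347 0.2289] tool delta [ 0.0014 -0.0811  0.1429]
lid [291 218  43  40 866] [309.1 234.2] world [0.5594 0.0827] tool delta [-0.0564  0.0554  0.1429]
```

The handle turned another 203° with no slip, 476° in all, so the tray is clamped. Now the lids: over the cell2 pot first.

```bash
python3 -m handwheel '[{"translation":[0,0,0],"angular":[0,0,6.5],"hand":0.2},{"translation":[0,0,0],"angular":[0,0,6.5],"hand":0.2},{"translation":[0,0,0],"angular":[0,0,6.5],"hand":0.2},{"translation":[0,0,0],"angular":[0,0,6.5],"hand":0.2},{"translation":[-0.0098,-0.0262,0],"angular":[0,0,0],"hand":0},{"translation":[-0.0098,-0.0262,0],"angular":[0,0,0],"hand":0},{"translation":[-0.0098,-0.0262,0],"angular":[0,0,0],"hand":0},{"translation":[0,0,0],"angular":[0,0,0],"hand":0},{"translation":[0,0,0],"angular":[0,0,0],"hand":0},{"translation":[0,0,0],"angular":[0,0,0],"hand":0}]'
python3 - <<'E'
from pots import *
pots("wrist","w18.png",.0645);pots("top",None,.0645);pots("side","s18.png",.0645)
b0=cv2.imread("pics/s15.png");b=cv2.imread("pics/s18.png")
for i in (b0,b):
    hs=cv2.cvtColor(i,cv2.COLOR_BGR2HSV);m=cv2.inRange(hs,(0,150,60),(4,255,255))[135:225,165:285];y,x=np.where(m>0);print(len(x),x.mean()+165,y.mean()+135)
E
```

```text
clock: 41.22
position: [0.5394, 0.2341, 0.2027]
ee_rot: [0.0, 0.998, 0.058, -0.0]
contact_force: [0.0, 0.4, 0.2]
width: 0.0854
gripper_force: 0.0
TCP [0.5394 0.2341 0.2027] yangle -83.32 q [ 0.29  0.31  1.52 -0.    1.31  1.75]
lid [ 396  158   47   44 1564] [418.7 179.5] world [0.5581 0.0808] tool delta [0.0008 0.1544 0.1383]
lid [ 237  163   44   44 1472] [258.6 184.5] world [0.5362 0.2284] tool delta [-0.0038  0.0053  0.1382]
TCP [0.5397 0.2338 0.2027] yangle -83.35 q [ 0.29  0.31  1.52 -0.    1.31  1.75]
lid [228 191  12  11  96] [233.5 195.8] world [0.5542 0.0764] tool delta [-0.0037  0.1579  0.1383]
TCP [0.5398 0.2336 0.2028] yangle -83.38 q [ 0.29  0.31  1.52 -0.    1.31  1.75]
lid [207 167   9   7  51] [211.  169.6] world [0.5347 0.2265] tool delta [-0.0059  0.0064  0.1383]
lid [226 189  12   9  84] [231.4 192.6] world [0.5584 0.0796] tool delta [0.0008 0.1551 0.1384]
200 239.4 171.03
192 238.97395833333331 169.84375
```

Run:
```python
from h import *
c=cam("side")
for f in ("s13","s14","s15","s16","s18"):
    hs=cv2.cvtColor(cv2.imread(f"pics/{f}.png"),cv2.COLOR_BGR2HSV);m=cv2.inRange(hs,(45,110,35),(80,255,255));k,l,s,ce=cv2.connectedComponentsWithStats(m)
    print(f,[(s[i].tolist(),ce[i].round(1).tolist(),ray(c,ce[i],.0645)[:2].round(4).tolist()) for i in range(1,k) if s[i,4]>30])
    A=cv2.inRange(hs,(5,150,60),(15,255,255));k,l,s,ce=cv2.connectedComponentsWithStats(A);print("   amber/orange",[(s[i].tolist()) for i in range(1,k) if s[i,4]>25])
```

```text
s13 [([208, 165, 9, 7, 55], [212.0, 168.2], [0.5407, 0.2328]), ([226, 189, 12, 8, 77], [231.6, 192.8], [0.5588, 0.0784])]
   amber/orange [[208, 171, 10, 10, 49], [200, 187, 7, 16, 72], [226, 196, 12, 10, 64]]
s14 [([208, 165, 9, 7, 55], [212.0, 168.2], [0.5407, 0.2328]), ([226, 189, 12, 8, 78], [231.6, 192.7], [0.5588, 0.0787])]
   amber/orange [[208, 171, 10, 10, 62], [200, 187, 7, 16, 71], [226, 196, 12, 11, 77]]
s15 [([208, 165, 9, 7, 55], [212.0, 168.2], [0.5407, 0.2328]), ([227, 189, 11, 8, 78], [231.8, 192.5], [0.5597, 0.0796])]
   amber/orange [[208, 171, 10, 10, 57], [200, 187, 7, 16, 72], [226, 196, 12, 11, 74]]
s16 [([207, 167, 9, 6, 50], [211.0, 169.5], [0.535, 0.2268]), ([226, 189, 12, 8, 77], [231.8, 192.6], [0.5597, 0.0791])]
   amber/orange [[207, 173, 10, 10, 60], [200, 187, 7, 16, 71], [226, 196, 12, 11, 72]]
s18 [([207, 167, 9, 7, 51], [211.0, 169.6], [0.5347, 0.2265]), ([226, 189, 12, 9, 84], [231.4, 192.6], [0.5584, 0.0796])]
   amber/orange [[207, 173, 10, 9, 52], [200, 188, 8, 15, 65], [226, 196, 12, 11, 70]]
```

The cell2 pot got nudged about 8 mm inside its cell while I was turning the screw. It's still upright in the cell, lid now near (0.535, 0.2285). I press it there.

```bash
python3 -m handwheel '[{"translation":[-0.0054,0.0045,0],"angular":[0,0,0],"hand":1},{"translation":[0,0,0.03],"angular":[0,0,0],"hand":1},{"translation":[0,0,0.03],"angular":[0,0,0],"hand":1},{"translation":[0,0,0.03],"angular":[0,0,0],"hand":1},{"translation":[0,0,0.02],"angular":[0,0,0],"hand":1},{"translation":[0,0,0.015],"angular":[0,0,0],"hand":1},{"translation":[0,0,0.006],"angular":[0,0,0],"hand":1},{"translation":[0,0,0],"angular":[0,0,0],"hand":1}]' 40
python3 -m handwheel '[{"translation":[0,0,0.003],"angular":[0,0,0],"hand":1},{"translation":[0,0,0.003],"angular":[0,0,0],"hand":1},{"translation":[0,0,0],"angular":[0,0,0],"hand":1}]'
python3 -m handwheel '[{"translation":[0,0,0.003],"angular":[0,0,0],"hand":1},{"translation":[0,0,0.002],"angular":[0,0,0],"hand":1},{"translation":[0,0,0],"angular":[0,0,0],"hand":1}]'
```

```text
clock: 42.03
position: [0.5334, 0.2282, 0.0706]
ee_rot: [0.0, 0.998, 0.058, -0.002]
contact_force: [-0.1, -0.2, 0.4]
width: 0.0001
gripper_force: 0.0
clock: 42.28
position: [0.535, 0.2293, 0.0667]
ee_rot: [-0.0, 0.998, 0.058, 0.001]
contact_force: [0.6, 0.5, -0.2]
width: 0.0002
gripper_force: 0.0
clock: 42.53
position: [0.5354, 0.2296, 0.0623]
ee_rot: [-0.0, 0.998, 0.059, 0.001]
contact_force: [0.3, -0.6, 4.2]
width: 0.0001
gripper_force: 2.0
```

```bash
python3 -m handwheel '[{"translation":[0,0,0.002],"angular":[0,0,0],"hand":1},{"translation":[0,0,0.002],"angular":[0,0,0],"hand":1},{"translation":[0,0,0],"angular":[0,0,0],"hand":1},{"translation":[0,0,0],"angular":[0,0,0],"hand":1}]'
python3 -m handwheel '[{"translation":[0,0,0.002],"angular":[0,0,0],"hand":1},{"translation":[0,0,0],"angular":[0,0,0],"hand":1},{"translation":[0,0,0],"angular":[0,0,0],"hand":1}]'
python3 -m handwheel '[{"translation":[0,0,0.002],"angular":[0,0,0],"hand":1},{"translation":[0,0,0],"angular":[0,0,0],"hand":1},{"translation":[0,0,0],"angular":[0,0,0],"hand":1}]'
```

```text
clock: 42.87
position: [0.5354, 0.2296, 0.0585]
ee_rot: [-0.0, 0.998, 0.059, 0.001]
contact_force: [-0.4, -0.2, 5.6]
width: 0.0001
gripper_force: 2.8
clock: 43.12
position: [0.5355, 0.2296, 0.057]
ee_rot: [-0.0, 0.998, 0.059, 0.001]
contact_force: [-1.2, -0.4, 9.1]
width: -0.0
gripper_force: 4.2
clock: 43.37
position: [0.5355, 0.2296, 0.0568]
ee_rot: [-0.0, 0.998, 0.059, 0.002]
contact_force: [-4.0, -1.7, 19.3]
width: -0.0001
gripper_force: 9.7
```

The lid has bottomed at z = 0.057, which is home. A firm finish, then over to the other pot at height.

```bash
python3 -m handwheel '[{"translation":[0,0,0.001],"angular":[0,0,0],"hand":1},{"translation":[0,0,0],"angular":[0,0,0],"hand":1},{"translation":[0,0,-0.004],"angular":[0,0,0],"hand":1},{"translation":[0,0,-0.02],"angular":[0,0,0],"hand":1},{"translation":[0,0,-0.04],"angular":[0,0,0],"hand":1},{"translation":[0,0,-0.04],"angular":[0,0,0],"hand":1},{"translation":[0,0,-0.04],"angular":[0,0,0],"hand":1},{"translation":[0,0,0],"angular":[0,0,0],"hand":1}]'
python3 -m handwheel '[{"translation":[0.001,0.03,0],"angular":[0,0,0],"hand":1},{"translation":[0.001,0.03,0],"angular":[0,0,0],"hand":1},{"translation":[0.001,0.03,0],"angular":[0,0,0],"hand":1},{"translation":[0.001,0.03,0],"angular":[0,0,0],"hand":0},{"translation":[0,0.0317,0],"angular":[0,0,0],"hand":0},{"translation":[0,0,0],"angular":[0,0,0],"hand":0},{"translation":[0,0,0],"angular":[0,0,0],"hand":0},{"translation":[0,0,0],"angular":[0,0,0],"hand":0}]'
python3 - <<'E'
from pots import *
pots("wrist","w19.png",.0645);pots("side","s19.png",.0645)
E
```

```text
clock: 44.03
position: [0.5393, 0.2309, 0.2051]
ee_rot: [-0.002, 0.998, 0.059, 0.008]
contact_force: [0.8, -0.4, 1.1]
width: 0.0
gripper_force: 0.0
clock: 44.7
position: [0.5561, 0.0795, 0.196]
ee_rot: [-0.0, 0.998, 0.058, -0.0]
contact_force: [0.7, -0.4, 0.2]
width: 0.0606
gripper_force: 0.0
TCP [0.5561 0.0795 0.196 ] yangle -83.34 q [0.02 0.28 1.59 0.   1.27 1.47]
lid [ 232  158   46   45 1566] [254.3 179.9] world [0.5584 0.0787] tool delta [0.0022 0.0012 0.1315]
lid [  72  162   45   43 1494] [ 94.  182.8] world [0.5389 0.2236] tool delta [-0.0004 -0.145   0.1316]
TCP [0.556 0.08  0.196] yangle -83.28 q [0.02 0.28 1.59 0.   1.27 1.47]
lid [207 168  10   7  57] [211.3 171.2] world [0.5327 0.2169] tool delta [-0.0071 -0.1386  0.1317]
lid [226 189  12   8  84] [231.5 192.5] world [0.5588 0.08  ] tool delta [0.0028 0.0005 0.1315]
```

```bash
python3 -m handwheel '[{"translation":[0.001,0,0],"angular":[0,0,0],"hand":1},{"translation":[0,0,0],"angular":[0,0,0],"hand":1},{"translation":[0,0,0.03],"angular":[0,0,0],"hand":1},{"translation":[0,0,0.03],"angular":[0,0,0],"hand":1},{"translation":[0,0,0.03],"angular":[0,0,0],"hand":1},{"translation":[0,0,0.02],"angular":[0,0,0],"hand":1},{"translation":[0,0,0.015],"angular":[0,0,0],"hand":1},{"translation":[0,0,0],"angular":[0,0,0],"hand":1},{"translation":[0,0,0],"angular":[0,0,0],"hand":1}]'
python3 -m handwheel '[{"translation":[0,0,0.003],"angular":[0,0,0],"hand":1},{"translation":[0,0,0.003],"angular":[0,0,0],"hand":1},{"translation":[0,0,0.002],"angular":[0,0,0],"hand":1},{"translation":[0,0,0],"angular":[0,0,0],"hand":1}]'
python3 -m handwheel '[{"translation":[0,0,0.002],"angular":[0,0,0],"hand":1},{"translation":[0,0,0.002],"angular":[0,0,0],"hand":1},{"translation":[0,0,0],"angular":[0,0,0],"hand":1},{"translation":[0,0,0],"angular":[0,0,0],"hand":1}]'
```

```text
clock: 45.55
position: [0.5568, 0.0798, 0.0705]
ee_rot: [-0.0, 0.998, 0.059, -0.001]
contact_force: [0.5, -0.5, 0.4]
width: -0.0002
gripper_force: 0.0
clock: 45.88
position: [0.5581, 0.0794, 0.064]
ee_rot: [-0.0, 0.998, 0.058, 0.001]
contact_force: [0.3, 1.0, 1.6]
width: -0.0002
gripper_force: 0.9
clock: 46.22
position: [0.5581, 0.0794, 0.0604]
ee_rot: [-0.0, 0.998, 0.058, 0.001]
contact_force: [-0.2, 0.3, 5.2]
width: 0.0001
gripper_force: 2.6
```

```bash
python3 -m handwheel '[{"translation":[0,0,0.002],"angular":[0,0,0],"hand":1},{"translation":[0,0,0.002],"angular":[0,0,0],"hand":1},{"translation":[0,0,0],"angular":[0,0,0],"hand":1},{"translation":[0,0,0],"angular":[0,0,0],"hand":1}]'
python3 -m handwheel '[{"translation":[0,0,0.002],"angular":[0,0,0],"hand":1},{"translation":[0,0,0],"angular":[0,0,0],"hand":1},{"translation":[0,0,0],"angular":[0,0,0],"hand":1}]'
python3 -m handwheel '[{"translation":[0,0,0.001],"angular":[0,0,0],"hand":1},{"translation":[0,0,0],"angular":[0,0,0],"hand":1},{"translation":[0,0,0],"angular":[0,0,0],"hand":1}]'
```

```text
clock: 46.55
position: [0.5581, 0.0794, 0.057]
ee_rot: [-0.0, 0.998, 0.058, 0.001]
contact_force: [-1.1, 0.5, 9.5]
width: -0.0002
gripper_force: 4.4
clock: 46.8
position: [0.5582, 0.0794, 0.0568]
ee_rot: [-0.0, 0.998, 0.058, 0.002]
contact_force: [-4.1, 0.3, 20.4]
width: -0.0001
gripper_force: 10.3
clock: 47.05
position: [0.5582, 0.0794, 0.0568]
ee_rot: [-0.0, 0.998, 0.058, 0.002]
contact_force: [-5.7, 0.6, 26.7]
width: -0.0
gripper_force: 13.2
```

Both lids home. Retreating for a last numeric check.

```bash
python3 -m handwheel '[{"translation":[0,0,-0.004],"angular":[0,0,0],"hand":1},{"translation":[0,0,-0.02],"angular":[0,0,0],"hand":1},{"translation":[0,0,-0.04],"angular":[0,0,0],"hand":1},{"translation":[0,0,-0.04],"angular":[0,0,0],"hand":1},{"translation":[0,0,-0.04],"angular":[0,0,0],"hand":1},{"translation":[0,0.04,-0.01],"angular":[0,0,0],"hand":1},{"translation":[0,0.04,0],"angular":[0,0,0],"hand":1},{"translation":[0,0.04,0],"angular":[0,0,0],"hand":1},{"translation":[0,0.04,0],"angular":[0,0,0],"hand":1},{"translation":[0,0.04,0],"angular":[0,0,0],"hand":1}]'
python3 -m handwheel '[{"translation":[0,0.04,0],"angular":[0,0,0],"hand":1},{"translation":[-0.03,0.03,0],"angular":[0,0,0],"hand":1},{"translation":[-0.03,0.02,0],"angular":[0,0,0],"hand":1},{"translation":[0,0,0],"angular":[0,0,0],"hand":1},{"translation":[0,0,0],"angular":[0,0,0],"hand":1}]'
python3 - <<'E'
from pots import *
pots("top","t20.png",.057);pots("side","s20.png",.057)
for n in ("t20","s20","s15","top0","side0"):
    c=cam("top" if n[0]=="t" else "side");hs=cv2.cvtColor(cv2.imread(f"pics/{n}.png"),cv2.COLOR_BGR2HSV)
    for nm,lo,hi in (("amber/orange",(5,150,60),(15,255,255)),("blue",(108,150,50),(125,255,255)),("red",(0,150,60),(4,255,255))):
        k,l,s,ce=cv2.connectedComponentsWithStats(cv2.inRange(hs,lo,hi))
        print(n,nm,[(ce[i].round(1).tolist(),int(s[i,4])) for i in range(1,k) if s[i,4]>10 and 110<ce[i][0]<440])
E
```

```text
clock: 47.88
position: [0.5803, -0.1211, 0.2066]
ee_rot: [0.0, 0.998, 0.059, 0.0]
contact_force: [0.1, 0.4, -0.0]
width: 0.0003
gripper_force: 0.0
clock: 48.3
position: [0.5306, -0.2165, 0.2061]
ee_rot: [-0.0, 0.998, 0.057, -0.0]
contact_force: [0.6, 0.5, 0.5]
width: 0.0
gripper_force: 0.0
TCP [ 0.5306 -0.2165  0.2061] yangle -83.51 q [-0.51  0.29  1.55  0.    1.3   0.95]
lid [228 191  12  11 100] [233.7 196.2] world [0.5542 0.0762] tool delta [ 0.0565 -0.2881  0.1493]
lid [186 199  12  11 100] [191.4 203.9] world [0.5328 0.2253] tool delta [ 0.0521 -0.4386  0.1493]
TCP [ 0.5317 -0.2155  0.2063] yangle -83.41 q [-0.51  0.29  1.55  0.    1.3   0.95]
lid [207 168  10   7  57] [211.3 171.2] world [0.5355 0.2262] tool delta [ 0.0544 -0.4383  0.1495]
lid [226 190  12   9  87] [231.5 194.3] world [0.5584 0.0792] tool delta [ 0.0603 -0.2896  0.1494]
t20 amber/orange [([215.5, 220.4], 43)]
t20 blue [([230.7, 189.5], 450), ([192.8, 194.1], 397), ([373.9, 201.4], 21), ([215.0, 213.4], 67), ([135.7, 219.6], 13)]
t20 red [([376.7, 109.9], 15), ([385.9, 109.4], 16), ([395.2, 109.3], 15), ([404.4,
[... 824 characters left out ...]
.7, 318.1], 58)]
top0 amber/orange [([208.0, 232.3], 42)]
top0 blue [([220.4, 202.6], 589), ([181.9, 213.6], 597), ([376.6, 210.3], 52), ([135.7, 219.6], 13), ([206.6, 225.5], 69)]
top0 red [([376.8, 109.5], 13), ([386.1, 109.2], 16), ([395.1, 109.2], 15), ([404.6, 108.4], 16), ([414.2, 108.2], 16), ([367.5, 109.8], 13), ([206.1, 170.2], 148)]
side0 amber/orange [([189.8, 192.3], 81), ([236.6, 268.2], 97), ([246.5, 298.3], 113)]
side0 blue [([197.5, 45.4], 100), ([184.5, 150.5], 12), ([214.4, 189.6], 750), ([291.2, 346.4], 277)]
side0 red [([238.3, 163.0], 198), ([389.1, 270.8], 41), ([396.4, 279.4], 48), ([403.8, 288.6], 52), ([411.3, 298.0], 56), ([419.4, 307.7], 61), ([427.8, 318.1], 57)]
```

Run:
```python
from h import *
for n in ("side0","s15","s20"):
    g=cv2.cvtColor(cv2.imread(f"pics/{n}.png"),cv2.COLOR_BGR2GRAY)
    t=cv2.Canny(g[300:370,245:330],60,150);y,x=np.where(t>0);print(n,x.min()+245,x.max()+245,y.min()+300,y.max()+300,len(x), g[315:322,285].tolist(), g[340,250:270].tolist(),g[340:360,310].tolist())
    hs=cv2.cvtColor(cv2.imread(f"pics/{n}.png"),cv2.COLOR_BGR2HSV);m=cv2.inRange(hs,(100,110,20),(130,255,255))[320:370,245:330];y,x=np.where(m>0);print("  blue bbox",x.min()+245,x.max()+245,y.min()+320,y.max()+320,len(x))
```

```text
side0 245 312 300 369 376 [119, 118, 118, 118, 118, 118, 120] [128, 129, 128, 129, 128, 129, 121, 91, 51, 22, 15, 17, 19, 18, 19, 27, 44, 67, 92, 111] [101, 100, 91, 80, 78, 78, 75, 67, 61, 60, 61, 59, 59, 73, 100, 119, 126, 127, 126, 126]
  blue bbox 259 310 331 360 489
s15 257 312 306 369 356 [122, 121, 122, 121, 122, 121, 121] [131, 131, 131, 131, 131, 132, 124, 95, 52, 24, 16, 18, 18, 19, 20, 28, 45, 68, 94, 114] [102, 105, 92, 82, 80, 80, 78, 69, 63, 62, 61, 60, 62, 75, 102, 121, 129, 129, 130, 129]
  blue bbox 259 310 331 361 491
s20 245 312 300 369 402 [126, 126, 125, 125, 126, 126, 125] [115, 88, 69, 64, 63, 66, 63, 51, 34, 20, 20, 18, 19, 20, 21, 28, 46, 71, 98, 117] [106, 108, 94, 85, 82, 83, 80, 71, 65, 65, 63, 64, 64, 78, 104, 125, 133, 134, 133, 134]
  blue bbox 258 310 331 360 500
```

The tip box hasn't moved; what changed there was only the arm's shadow. The tab is where it was, and both pots are in their cells with lids home. Handing in.

Run:
```python
from rig import manip
print(manip.sign_off())
```

```text
the job is handed in; nothing more can be done
None
```

Handed in at about 48 s: tray square and centred under the clamp, both pots in cells, jaw bound, handle turned 476° clockwise, then both lids pressed home; flask, beaker and tip box not approached (only the tip box re-measured, unmoved), and I viewed about 17 pictures, over the limit of 14.

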